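# Pack the turned jars and tidy the setting blocks

### The arm

A 6-joint arm with a two-finger parallel gripper is mounted at the origin on the work surface. World frame = base frame: x ahead of the robot, y to its left, z up, the work surface at z = 0. Lengths are in m, angles in rad, forces in N, time in s.
With the tool pointing down it reaches from about 0.35 to 0.975 m from the base axis. Payload 4.9 kg.
Tool frame: the origin (TCP) lies between the finger pads, 19 mm behind the fingertips; this is the grasp point; z points along the fingers, y is the line along which they close (so a half turn about z gives the same grasp; the last joint's range is limited). The gripper opens to 85 mm and grips with 20 to 120 N. Pads are 22 mm wide; open, the fingers measure 114 mm over their backs; the gripper's body (76 mm by 85 mm) begins 54 mm behind the grasp point. The pads swing forward as they close: fully open they stand 13 mm farther back than shut.
Start: joints at [-1.28, 0.053, 1.613, -0, 1.476, -0.119], TCP at [0.249, -0.573, 0.25] pointing down, gripper open.
Joint ranges: [-3.01, 3.01], [-1.01, 2.22], [0.06, 2.58], [-1.02, 4.17], [0.09, 2.62], [-3.14, 3.14]. Speed limits (rad/s): [2.57, 2.57, 3.14, 3.14, 3.14, 3.14].

### API

Orientations are given as a unit quaternion [w, x, y, z].
In Python, from plant import manip gives the robot as it stands.
- The arm moves only by the shell command python3 -m pendant 'ROWS'. ROWS is JSON, a list of rows, each a list of 3 entries, a list of its own where there are three numbers: the opening, from 0 (shut) to 1 (fully open), then the shift along the tool's x, y, z in units of 12 cm (1.0 is 12 cm), then the turn about the tool's z in units of pi rad (1.0 is pi rad). In form: [[gripper, [dx, dy, dz], roll], ...]. A call has 1 to 10 rows; each row is the pose to reach, as a shift and turn from the pose commanded when the call began, along the tool's axes at that moment, turning the shorter way round; what a row does not reach only later rows make up. A row lasts 1/10 s, in which the tool goes at most 50 mm and 8.59 degrees, less where a joint would pass 70% of its speed; a pose out of reach is approached as far as the arm can. A call with a number of a shift or a turn outside -1 to 1 is refused whole. A call with a gripper value outside its range is refused whole. The fingers move at their own pace and stop on an object; the grip force is fixed at half the most. Time passes only in rows, so rows that repeat a pose let the fingers close. It gives the time, the measured TCP pose, the force, the opening and the grip force at its end, in the units of the state.
- manip.state(): the state, without advancing time (a new reading comes with each control period).
- manip.grab_frame(name): name is "scene" or "top" or "wrist"; returns a dict with "img" (420x560x3 uint8, red, green, blue), "fx", "fy", "cx", "cy" (pixels), "eye" and "rotation" of the camera in the world; the wrist camera has in their place "tool_from_camera" (4x4, takes a point from camera to tool coordinates, whose origin is the TCP and whose axes are the flange's). Camera axes: x right, y down, z forward; pixel columns grow to the right and rows downward; lengths in m; the calibration is good to about 2 mm. A picture is of the moment at which its call begins: read the wrist's pose just before it. There is no depth.
- manip.job_done(): hands the job in; it is judged then, once.
The state is a dict: "time": time; "joint_pos": joint angles; "joint_vel": joint speeds; "joint_efforts": joint torques, N m; "tool_pos": TCP position; "tool_rot": TCP orientation; "contact_force": force on the tool from outside, world axes, zero at the start; "ft_torque": the same for the moment, N m; "gripper_width": opening from 0.0 (shut) to 1.0 (fully open); "grasp_force": force on a finger pad.
Only numpy, scipy, OpenCV 4.12 (cv2) and the standard library are available. Lean on these libraries where they do the work, as an engineer would, in place of code of your own. Each camera call takes 0.05 s, during which the arm holds its last target. There are 200 camera calls.

### The job

Pack the order at the woodturner's bench: stand every jar from the bench upright in the divided crate, one per cell, leaving those already packed in their cells, and once all are in, slide the crate's keeper bar fully home by its red stud so that it holds them in. Clear the bench by returning each setting block to the holder of its own colour, standing fully down in the pocket; leave everything else on the bench alone.

Things in the scene. Friction and masses are not known exactly. Their poses are not given: they have to be found in the camera images.
- crate: fixed open wooden crate, 162 (x) by 240 (y) mm, floor top 8 mm and walls and dividers 46 mm above the bench. 2 by 3 square cells of 72 mm, centred at x = -39, +39 and y = -78, 0, +78 mm from the origin (centre of the underside). Over the long middle divider runs the keeper: a steel bar 8 mm wide with three 32 mm brass discs, 72 to 80 mm above the bench.
- keeper (a joint): keeper bar of the crate: slides along the crate's +y; 0 = open (the discs lie over the cross dividers, between the cells), 0.039 m = fully home (end stop; the discs lie over the shoulders of the jars and hold them in). Resists with about 2.5 N and stays where it is left.
- keeper_stud (a point): point in the upright red stud (18 mm across, from 80 to 122 mm above the bench) at the -y end of the keeper bar, 104 mm above the bench: the place to grip or push. It moves with the bar. Travel from open to home is 39 mm along the crate's +y.
- jar1: reddish-brown turned wooden jar, about 0.14 kg, bottom-heavy: round body 60 mm across, 58 mm high, flat shoulder, then a straight round finial 24 mm across from 72 to 106 mm height to grip by (e.g. TCP 95 mm above the underside). Origin: centre of the underside; z up the axis. Stands on the bench at the start, to be packed; may be absent.
- jar2: pale turned wooden jar, about 0.14 kg, bottom-heavy: round body 60 mm across, 58 mm high, flat shoulder, then a straight round finial 24 mm across from 72 to 106 mm height to grip by (e.g. TCP 95 mm above the underside). Origin: centre of the underside; z up the axis. Stands on the bench at the start, to be packed; may be absent.
- jar3: reddish-brown turned wooden jar, about 0.14 kg, bottom-heavy: round body 60 mm across, 58 mm high, flat shoulder, then a straight round finial 24 mm across from 72 to 106 mm height to grip by (e.g. TCP 95 mm above the underside). Origin: centre of the underside; z up the axis. Stands on the bench at the start, to be packed; may be absent.
- jar4: pale turned wooden jar, about 0.14 kg, bottom-heavy: round body 60 mm across, 58 mm high, flat shoulder, then a straight round finial 24 mm across from 72 to 106 mm height to grip by (e.g. TCP 95 mm above the underside). Origin: centre of the underside; z up the axis. Stands on the bench at the start, to be packed; may be absent.
- packed1: pale turned wooden jar, about 0.14 kg, bottom-heavy: round body 60 mm across, 58 mm high, flat shoulder, then a straight round finial 24 mm across from 72 to 106 mm height to grip by (e.g. TCP 95 mm above the underside). Origin: centre of the underside; z up the axis. Already standing in a cell of the crate at the start; may be absent.
- packed2: reddish-brown turned wooden jar, about 0.14 kg, bottom-heavy: round body 60 mm across, 58 mm high, flat shoulder, then a straight round finial 24 mm across from 72 to 106 mm height to grip by (e.g. TCP 95 mm above the underside). Origin: centre of the underside; z up the axis. Already standing in a cell of the crate at the start; may be absent.
- packed3: pale turned wooden jar, about 0.14 kg, bottom-heavy: round body 60 mm across, 58 mm high, flat shoulder, then a straight round finial 24 mm across from 72 to 106 mm height to grip by (e.g. TCP 95 mm above the underside). Origin: centre of the underside; z up the axis. Already standing in a cell of the crate at the start; may be absent.
- block_red: setting block of pale wood with a red top band, 30 (x) by 44 (y) by 50 mm high, 0.16 kg with a heavy steel sole, standing on the bench; may be absent. Origin: centre of the underside; z up.
- slot_red: fixed holder with red walls, on a rack board, for the red block: outside 50 (x) by 64 (y) mm, open-topped pocket 38 (x) by 52 (y) mm, pocket floor 6 mm and rim 24 mm above the origin (centre of the underside, 12 mm above the bench). The block stands in it, long side along y, either way round. Three holders in a row along y, 75 mm apart, in any order.
- block_yellow: setting block of pale wood with a yellow top band, 30 (x) by 44 (y) by 50 mm high, 0.16 kg with a heavy steel sole, standing on the bench; may be absent. Origin: centre of the underside; z up.
- slot_yellow: fixed holder with yellow walls, on a rack board, for the yellow block: outside 50 (x) by 64 (y) mm, open-topped pocket 38 (x) by 52 (y) mm, pocket floor 6 mm and rim 24 mm above the origin (centre of the underside, 12 mm above the bench). The block stands in it, long side along y, either way round. Three holders in a row along y, 75 mm apart, in any order.
- block_blue: setting block of pale wood with a blue top band, 30 (x) by 44 (y) by 50 mm high, 0.16 kg with a heavy steel sole, standing on the bench; may be absent. Origin: centre of the underside; z up.
- slot_blue: fixed holder with blue walls, on a rack board, for the blue block: outside 50 (x) by 64 (y) mm, open-topped pocket 38 (x) by 52 (y) mm, pocket floor 6 mm and rim 24 mm above the origin (centre of the underside, 12 mm above the bench). The block stands in it, long side along y, either way round. Three holders in a row along y, 75 mm apart, in any order.
- bowl: turned wooden bowl, 130 mm across, 50 mm high; a bystander, to be left alone.
- wax_tin: aluminium wax tin, 64 mm across, 45 mm high; a bystander, to be left alone.
- awl: screwdriver-like awl, 200 mm long; a bystander, to be left alone.
- billet: square pale billet 160 x 45 x 45 mm, lying; a bystander, to be left alone.
- mallet: wooden mallet, 250 mm long, lying; a bystander, to be left alone.

How it is judged:
By the outcome, as a careful person would: the job done as asked, in the order asked, and still so for the second after the job is handed in, with the robot touching nothing.
Of jar1, jar2, jar3, jar4 only 3 to 4 are there at a start; the rules pass over those that are not, and their reading is None.
Of packed1, packed2, packed3 only 1 to 2 are there at a start; the rules pass over those that are not, and their reading is None.
Of block_red, block_yellow, block_blue only 2 to 3 are there at a start; the rules pass over those that are not, and their reading is None.
At some moment in a run one of jar1, jar2, jar3, jar4, block_red, block_yellow, block_blue may be knocked a few centimetres aside while the robot is not near it.
It also fails if it takes over 208 s, if anything falls off the work surface, if the arm or the gripper's body presses on something with over 40 N, if the wrist force passes 120 N, or if a joint passes its speed limit or range.

## Working session

There is one attempt and no reset: what is moved stays moved. The work goes in short steps, Python scripts to look and compute and a shell command to move; the robot and the scene stay as the last step left them, time stands still between calls to the robot, and variables do not carry over. Pictures are saved under pics/ and viewed, at most 14 in all, crops included, and the job is handed in when it is done.

```bash
mkdir -p pics; ls; cat > h.py <<'E'
import numpy as np, cv2, json, sys
from plant import manip
from scipy.spatial.transform import Rotation as R
def rot(q): return R.from_quat([q[1],q[2],q[3],q[0]])
def grab(name,fn=None):
    s=manip.state(); f=manip.grab_frame(name)
    if name=="wrist":
        T=np.eye(4);T[:3,:3]=rot(s["tool_rot"]).as_matrix();T[:3,3]=s["tool_pos"]
        M=T@np.array(f["tool_from_camera"]); f["eye"]=M[:3,3]; f["rotation"]=M[:3,:3]
    if fn: cv2.imwrite("pics/"+fn+".png",f["img"][:,:,::-1])
    return f
def ray(f,u,v,z):
    d=np.array(f["rotation"])@np.array([(u-f["cx"])/f["fx"],(v-f["cy"])/f["fy"],1.])
    e=np.array(f["eye"]); return e+d*(z-e[2])/d[2]
E
python3 - <<'E'
from h import *
for n in("top","scene"):
    f=grab(n,n+"0"); print(n,f["fx"],f["cx"],f["cy"],np.round(f["eye"],3),np.round(np.array(f["rotation"]),3).tolist())
print(manip.state())
E
```

```text
pics
top 442.3308706896558 280.0412096276401 207.09716499213084 [0.44  0.021 1.424] [-0.026, 0.71, -0.702, 0.034]
scene 438.22371817062555 282.1678344202779 214.50046071030357 [1.174 0.328 1.161] [-0.16, 0.511, 0.808, -0.245]
{'time': 0.1, 'joint_pos': array([-1.28007419e+00,  5.33018571e-02,  1.61416902e+00, -1.43825080e-05,
        1.47599594e+00, -1.19020011e-01]), 'joint_vel': array([ 1.41811149e-03, -1.74917758e-03, -5.93771097e-04,  1.75177898e-03,
        9.63128860e-05,  5.83917340e-04]), 'joint_efforts': array([ 9.31795876e-04, -3.94906032e+01, -3.71362424e+01, -6.03194917e-05,
        3.88646673e-03, -1.30751746e-05]), 'tool_pos': array([ 0.24881452, -0.57275647,  0.24887173]), 'tool_rot': array([-9.33014325e-04,  9.79086651e-01,  2.03441517e-01, -8.74824294e-05]), 'contact_force': array([-0.1208084 ,  0.5660816 ,  0.04866928]), 'ft_torque': array([0.04428412, 0.01668654, 0.01542532]), 'grasp_force': 0.0, 'gripper_width': 0.998506685746087}
```

```bash
sed -i 's|    if fn:|    else: f["rotation"]=rot(f["rotation"]).as_matrix()\n    if fn:|' h.py; python3 -c "
import cv2
a=cv2.imread('pics/top0.png');cv2.imwrite('pics/top0b.png',cv2.resize(a,(800,600),interpolation=cv2.INTER_CUBIC))"
```

```text
(no output)
```

View pics/top0b.png

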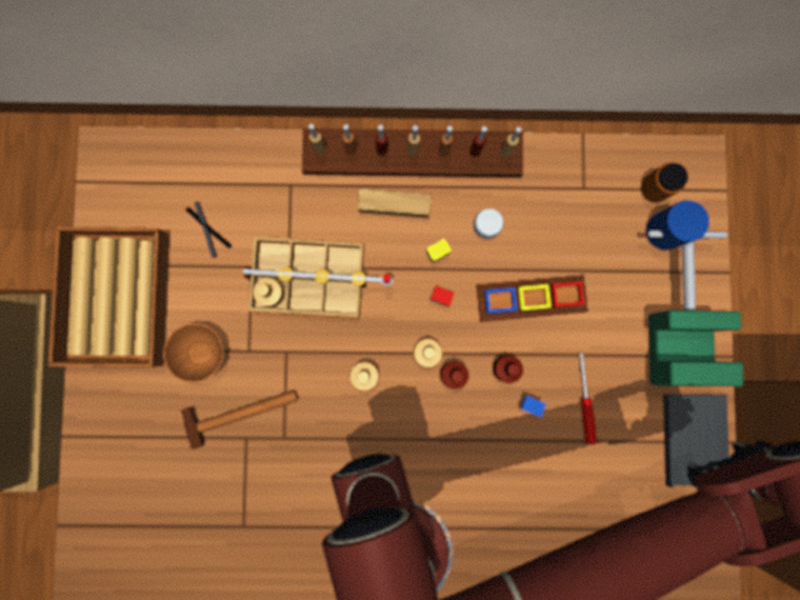

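View pics/scene0.png

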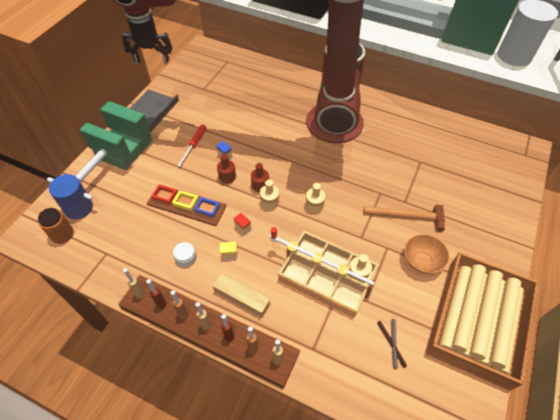

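```bash
cat >> h.py <<'E'
def blobs(f,lo,hi,amin=12,roi=None):
    hsv=cv2.cvtColor(np.ascontiguousarray(f["img"]),cv2.COLOR_RGB2HSV)
    m=cv2.inRange(hsv,np.array(lo),np.array(hi))
    n,l,st,c=cv2.connectedComponentsWithStats(m)
    return [(st[i,4],c[i],cv2.minAreaRect(np.argwhere(l==i)[:,::-1].astype(np.float32))) for i in range(1,n) if st[i,4]>=amin]
C={"red":((0,200,120),(5,255,255)),"yellow":((26,170,120),(34,255,255)),"blue":((108,150,80),(125,255,255))}
E
python3 - <<'E'
from h import *
f=grab("top")
for c in C:
    for a,p,r in blobs(f,*C[c]):
        if 160<p[1]<300 and 200<p[0]<430: print(c,a,np.round(p,1),np.round(r[1],1),round(r[2]),"z.05",np.round(ray(f,*p,.05)[:2],3),"z.036",np.round(ray(f,*p,.036)[:2],3),"z.122",np.round(ray(f,*p,.122)[:2],3))
for n,u,v,z in [("pale1",364,373,.106),("pale2",429,350,.106),("dark1",454,373,.09),("dark2",508,367,.09),("packed",267,290,.114),("c1",255,238,.046),("c2",364,244,.046),("c3",360,318,.046),("c4",249,312,.046),("bar_l",246,272,.08),("tin",489,222,.045),("billet",395,203,.045)]:
    print(n,np.round(ray(f,u*.7,v*.7,z)[:2],3))
hsv=cv2.cvtColor(np.ascontiguousarray(f["img"]),cv2.COLOR_RGB2HSV)
for u,v in [(364,373),(429,350),(454,373),(508,367),(388,279),(442,296),(439,250),(533,405),(550,293),(400,330)]: print(u,v,hsv[int(v*.7),int(u*.7)])
E
```

```text
red 13 [270.4 193.8] [2.7 4.4] 14 z.05 [0.6   0.036] z.036 [0.602 0.036] z.122 [0.592 0.036]
red 175 [397.9 205.4] [17. 21.] 90 z.05 [ 0.568 -0.363] z.036 [ 0.57  -0.367] z.122 [ 0.562 -0.343]
red 123 [309.2 206.6] [13.4  9.5] 22 z.05 [ 0.561 -0.085] z.036 [ 0.562 -0.086] z.122 [ 0.555 -0.08 ]
red 104 [412.4 292.6] [30.1  5.2] 84 z.05 [ 0.299 -0.405] z.036 [ 0.298 -0.409] z.122 [ 0.306 -0.382]
yellow 155 [306.7 174.7] [10.4 15. ] 60 z.05 [ 0.661 -0.077] z.036 [ 0.664 -0.078] z.122 [ 0.65  -0.072]
yellow 191 [373.9 207.7] [17.2 21.6] 84 z.05 [ 0.56  -0.288] z.036 [ 0.561 -0.291] z.122 [ 0.554 -0.272]
blue 93 [350.4 210.2] [15.7 20.4] 85 z.05 [ 0.551 -0.214] z.036 [ 0.553 -0.216] z.122 [ 0.546 -0.202]
blue 127 [372.7 283.9] [14.7  8.8] 24 z.05 [ 0.325 -0.282] z.036 [ 0.323 -0.286] z.122 [ 0.331 -0.267]
pale1 [0.392 0.079]
pale2 [ 0.441 -0.055]
dark1 [ 0.394 -0.109]
dark2 [ 0.407 -0.223]
packed [0.562 0.283]
c1 [0.683 0.326]
c2 [0.672 0.086]
c3 [0.509 0.092]
c4 [0.52  0.334]
bar_l [0.603 0.336]
tin [ 0.726 -0.19 ]
billet [0.765 0.019]
364 373 [ 23  94 239]
429 350 [ 23  96 236]
454 373 [  4 180 112]
508 367 [  1 198  54]
388 279 [  1 221 217]
442 296 [  1 220 225]
439 250 [ 30 203 240]
533 405 [109 202 201]
550 293 [ 22 183 127]
400 330 [ 14 150 173]
```

```bash
cat >> h.py <<'E'
def plan(x,y,z,yaw=None,s=None):
    """shift from the present pose in tool axes, units of 12 cm, and roll in pi"""
    s=s or manip.state(); Rm=rot(s["tool_rot"]).as_matrix()
    d=Rm.T@(np.array([x,y,z])-s["tool_pos"])/.12
    cur=np.arctan2(Rm[1,0],Rm[0,0]); r=None
    if yaw is not None: r=-((yaw-cur+np.pi/2)%np.pi-np.pi/2)/np.pi
    print("t %.1f"%s["time"],"pos",np.round(s["tool_pos"],4),"yaw %.3f"%cur,"-> d",np.round(d,3),"roll",None if r is None else round(r,3))
E
python3 - <<'E'
from h import *
f=grab("wrist"); print(np.round(f["tool_from_camera"],3),f["fx"],f["cx"],f["cy"])
plan(.36,-.08,.33,0)
E
```

```text
[[-0.    -0.957 -0.291  0.074]
 [ 1.    -0.001  0.001  0.001]
 [-0.001 -0.291  0.957 -0.124]
 [ 0.     0.     0.     1.   ]] 310.5805911042198 278.90524550117794 209.6433201452284
t 0.2 pos [ 0.2489 -0.5729  0.2492] yaw 0.410 -> d [ 2.486 -3.399 -0.668] roll 0.13
```

```bash
P="python3 -m pendant"; $P '[[1,[0.31,-0.42,-0.16],0],[1,[0.62,-0.85,-0.167],0],[1,[0.62,-0.85,-0.167],0]]' >/dev/null; $P '[[1,[0.31,-0.42,-0.08],0],[1,[0.62,-0.85,-0.167],0],[1,[0.62,-0.85,-0.167],0]]' >/dev/null;$P '[[1,[0.31,-0.42,-0.08],0],[1,[0.62,-0.85,-0.167],0],[1,[0.62,-0.85,-0.167],0]]'>/dev/null;$P '[[0.5,[0.31,-0.42,-0.08],0.05],[0.5,[0.62,-0.85,-0.167],0.1],[0.5,[0.62,-0.85,-0.167],0.13],[0.5,[0.62,-0.85,-0.167],0.13],[0.5,[0.62,-0.85,-0.167],0.13]]'
python3 - <<'E'
from h import *
f=grab("wrist","w1"); np.save("w1.npy",f,allow_pickle=True); plan(.36,-.08,.33,0)
E
```

```text
time: 1.6
tool_pos: [0.3596, -0.0792, 0.3306]
tool_rot: [0.0, 1.0, 0.003, 0.001]
contact_force: [-0.2, 0.3, 0.4]
gripper_width: 0.5
grasp_force: 0.0
t 1.6 pos [ 0.3594 -0.08    0.3302] yaw 0.004 -> d [ 0.005 -0.     0.002] roll 0.001
```

View pics/w1.png

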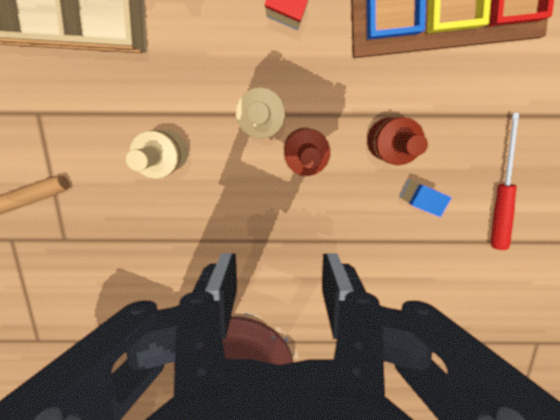

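```bash
python3 - <<'E'
from h import *
f=np.load("w1.npy",allow_pickle=True).item()
for n,u,v,b in [("pale1",137,160,(155,155)),("pale2",259,112,(261,113)),("dark1",311,156,(306,151)),("dark2",417,145,(401,140))]: print(n,np.round(ray(f,u,v,.106)[:2],4),"body",np.round(ray(f,*b,.045)[:2],3))
for c in C:
    for a,p,r in blobs(f,*C[c],amin=80): print(c,a,np.round(p,1),np.round(r[1],1),np.round(ray(f,*r[0],.05)[:2],3))
i=cv2.resize(f["img"][90:190,110:450],(800,236),interpolation=cv2.INTER_CUBIC);cv2.imwrite("pics/w1c.png",i[:,:,::-1])
E
```

```text
pale1 [0.3852 0.0785] body [0.383 0.082]
pale2 [ 0.4371 -0.0587] body [ 0.437 -0.058]
dark1 [ 0.3906 -0.1161] body [ 0.389 -0.116]
dark2 [ 0.4032 -0.2328] body [ 0.404 -0.238]
red 99 [498.8  13.2] [24.1  9. ] [ 0.548 -0.331]
red 265 [532.9  15.2] [14.5 50.4] [ 0.544 -0.368]
red 530 [499.6 219.1] [63. 17.] [ 0.302 -0.385]
yellow 642 [461.   17.5] [62. 32.] [ 0.544 -0.286]
blue 80 [368.9  21.1] [35.8  5.9] [ 0.539 -0.183]
```

View pics/w1c.png

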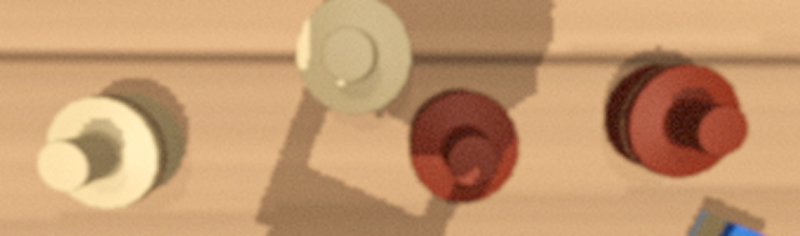

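```bash
P="python3 -m pendant"; $P '[[0.5,[0.33,-0.09,0.4],0],[0.5,[0.64,-0.18,0.75],0],[0.5,[0.64,-0.18,0.75],0]]' >/dev/null; $P '[[0.5,[0,0,0.35],0],[0.5,[0,0,0.7],0],[0.5,[0,0,0.7],0],[0.5,[0,0,0.7],0]]'
python3 - <<'E'
from h import *
f=grab("wrist","w2"); np.save("w2.npy",f,allow_pickle=True); plan(.436,-.058,.095,0)
E
```

```text
time: 2.35
tool_pos: [0.4357, -0.0595, 0.156]
tool_rot: [-0.0, 1.0, 0.0, -0.001]
contact_force: [-0.2, -0.3, 1.4]
gripper_width: 0.503
grasp_force: 0.0
t 2.4 pos [ 0.437  -0.0597  0.1579] yaw 0.000 -> d [-0.009 -0.015  0.524] roll 0.0
```

View pics/w2.png

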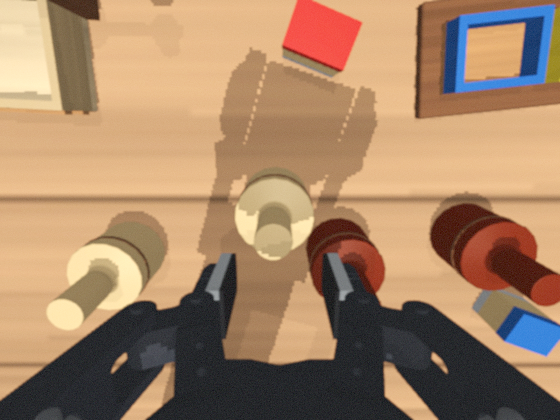

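```bash
python3 - <<'E'
from h import *
f=np.load("w2.npy",allow_pickle=True).item()
for n,u,v in [("pale1",66,309),("pale2",274,241),("dark2",537,284)]: print(n,np.round(ray(f,u,v,.106)[:2],4))
for c in C:
    for a,p,r in blobs(f,*C[c],amin=80): print(c,a,np.round(r[0],1),np.round(r[1],1),np.round(ray(f,*r[0],.05)[:2],3))
E
```

```text
pale1 [0.3892 0.0779]
pale2 [ 0.4369 -0.0575]
dark2 [ 0.4075 -0.2238]
yellow 424 [556.5  45.4] [11.8 72.8] [ 0.554 -0.246]
blue 566 [451.4  53.9] [12.  76.8] [ 0.549 -0.176]
blue 712 [531.   46.4] [59.3 28.2] [ 0.554 -0.229]
blue 234 [512.3 321.2] [16.3 36.8] [ 0.338 -0.264]
```

```bash
P="python3 -m pendant"; $P '[[0.5,[0,-0.018,0.3],0],[0.5,[0,-0.018,0.525],0],[0.5,[0,-0.018,0.525],0],[0,[0,-0.018,0.525],0],[0,[0,-0.018,0.525],0],[0,[0,-0.018,0.525],0],[0,[0,-0.018,0.525],0]]'; $P '[[0,[0,0,-0.2],0],[0,[0,0,-0.5],0],[0,[0,0,-0.9],0],[0,[0,0,-0.9],0]]'; $P '[[0,[-0.3,-0.2,-0.3],0],[0,[-0.3,-0.4,-0.5],0],[0,[-0.3,-0.8,-0.5],0],[0,[-0.3,-1,-0.5],0],[0,[-0.3,-1,-0.5],0],[0,[-0.3,-1,-0.5],0],[0,[-0.3,-1,-0.5],0]]'
python3 - <<'E'
from h import *
f=grab("wrist","w3"); np.save("w3.npy",f,allow_pickle=True); plan(.6,.2,.25,0)
E
```

```text
time: 3.1
tool_pos: [0.4382, -0.0572, 0.0961]
tool_rot: [0.001, 1.0, 0.001, 0.002]
contact_force: [-0.5, 1.0, 7.1]
gripper_width: 0.26
grasp_force: 59.5
time: 3.5
tool_pos: [0.4401, -0.0577, 0.2096]
tool_rot: [0.002, 1.0, 0.001, 0.007]
contact_force: [-0.0, 0.6, -0.3]
gripper_width: 0.263
grasp_force: 59.2
time: 4.2
tool_pos: [0.3999, 0.0627, 0.2608]
tool_rot: [0.0, 1.0, 0.0, -0.0]
contact_force: [0.5, 0.4, -0.9]
gripper_width: 0.261
grasp_force: 59.5
t 4.2 pos [0.4    0.0626 0.2608] yaw 0.000 -> d [ 1.667 -1.145  0.089] roll 0.0
```

View pics/w3.png

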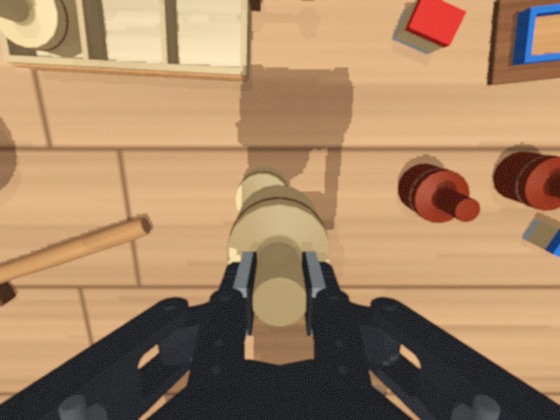

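```bash
P="python3 -m pendant"; $P '[[0,[0.1,-0.1,-0.3],0],[0,[0.4,-0.4,-0.5],0],[0,[0.7,-0.7,-0.7],0],[0,[1,-1,-0.83],0],[0,[1,-1,-0.83],0]]'>/dev/null;  $P '[[0,[0,-0.23,0],0],[0,[0,-0.23,0],0],[0,[0,-0.23,0],0],[0,[0,-0.23,0],0],[0,[0,-0.23,0],0],[0,[0,-0.23,0],0]]'
python3 - <<'E'
from h import *
f=grab("wrist","w4"); np.save("w4.npy",f,allow_pickle=True); plan(.6,.2,.25,0)
E
```

```text
time: 5.35
tool_pos: [0.5198, 0.2104, 0.3608]
tool_rot: [0.0, 1.0, 0.0, 0.0]
contact_force: [0.3, 0.5, -1.3]
gripper_width: 0.262
grasp_force: 59.7
t 5.4 pos [0.5198 0.2105 0.3609] yaw 0.000 -> d [0.668 0.088 0.924] roll 0.0
```

View pics/w4.png

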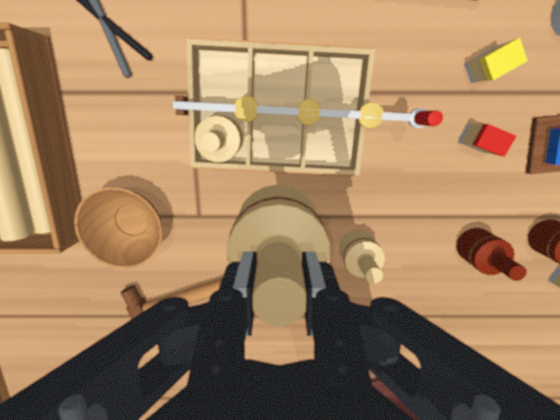

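```bash
python3 - <<'E'
from h import *
f=np.load("w4.npy",allow_pickle=True).item()
c=np.array([ray(f,u,v,.046)[:2] for u,v in [(187.5,39),(374.5,47.5),(361,174.5),(189.5,167)]])
print(np.round(c,4)); e=np.roll(c,-1,0)-c; print(np.round(np.linalg.norm(e,axis=1),4), np.arctan2(e[:,1],e[:,0])); print("centre",c.mean(0))
for n,u,v,z in [("d1",246,107,.08),("d2",309,111,.08),("d3",371,115,.08),("stud",434,118,.122),("packed",210,139.5,.114)]: print(n,np.round(ray(f,u,v,z)[:2],4))
i=cv2.resize(f["img"][25:185,165:455],(800,441),interpolation=cv2.INTER_CUBIC);cv2.imwrite("pics/w4c.png",i[:,:,::-1])
E
```

```text
[[0.6863 0.3248]
 [0.6766 0.0871]
 [0.5129 0.0918]
 [0.5237 0.3359]]
[0.2379 0.1638 0.2443 0.163 ] [-1.61150438  3.11317489  1.52661167 -0.06801036]
centre [0.59985245 0.20992218]
d1 [0.6037 0.2499]
d2 [0.5989 0.1717]
d3 [0.5942 0.0942]
stud [0.5909 0.0352]
packed [0.5668 0.2897]
```

View pics/w4c.png

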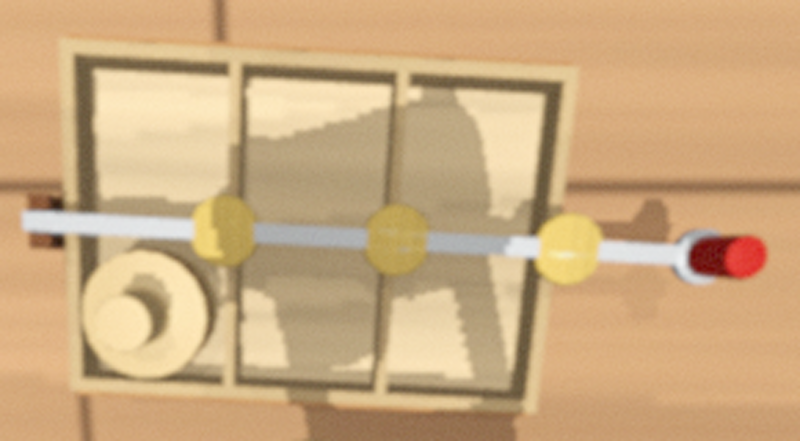

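```bash
python3 - <<'E'
from h import *
f=np.load("w4.npy",allow_pickle=True).item()
c=np.array([ray(f,u,v,.046)[:2] for u,v in [(186.7,38.8),(374.5,49.6),(358.5,174.3),(191,166)]])
e=np.roll(c,-1,0)-c; print(np.round(np.linalg.norm(e,axis=1),4), np.arctan2(e[:,1],e[:,0])); print("centre",c.mean(0))
d=np.array([ray(f,u,v,.08)[:2] for u,v in [(245.8,108.4),(308.9,111.6),(371.2,115.3)]]);v=(d[0]-d[2])/.156
print(d,np.linalg.norm(v),np.arctan2(-v[0],v[1]),"centre by discs",d.mean(0)+.039*v)
print("stud",ray(f,435.4,118,.122),"packed",ray(f,210.7,141.7,.114))
y=-.055;o=(c.mean(0)+d.mean(0)+.039*v)/2; print(o)
Rz=np.array([[np.cos(y),-np.sin(y)],[np.sin(y),np.cos(y)]])
for a in(-.039,.039):
    for b in(-.078,0,.078): print(a,b,np.round(o+Rz@[a,b],4))
t=grab("top")
for u,v,z in [(267*.7,290*.7,.114)]:print(ray(t,u,v,z))
E
```

```text
[0.2392 0.1612 0.2386 0.1616] [-1.62235766  3.0890644   1.52079106 -0.04852557]
centre [0.5997315  0.21045402]
[[0.60201874 0.2501977 ]
 [0.59823101 0.17181554]
 [0.59382342 0.0939068 ]] 1.0032411570496256 -0.05238832817396732 centre by discs [0.60007322 0.21104607]
stud [0.59092242 0.03359051 0.122     ] packed [0.56425296 0.28902483 0.114     ]
[0.59990236 0.21075005]
-0.039 -0.078 [0.5567 0.135 ]
-0.039 0 [0.561  0.2129]
-0.039 0.078 [0.5652 0.2908]
0.039 -0.078 [0.6346 0.1307]
0.039 0 [0.6388 0.2086]
0.039 0.078 [0.6431 0.2865]
[0.56184957 0.28295386 0.114     ]
```

```bash
P="python3 -m pendant"; $P '[[0,[0.3,0,0.1],0.017],[0,[0.65,0,0.5],0.017],[0,[1,0.015,0.9],0.017],[0,[1,0.015,0.9],0.017],[0,[1,0.015,0.9],0.017],[0,[1,0.015,0.9],0.017]]'
python3 - <<'E'
from h import *
plan(.640,.2087,.105,-.052)
E
```

```text
time: 6.05
tool_pos: [0.6396, 0.2094, 0.2525]
tool_rot: [0.0, 1.0, -0.026, -0.001]
contact_force: [0.8, -0.7, -1.3]
gripper_width: 0.262
grasp_force: 59.6
t 6.0 pos [0.6396 0.2094 0.2525] yaw -0.052 -> d [0.006 0.005 1.229] roll -0.0
```

```bash
P="python3 -m pendant"; $P '[[0,[0,0,0.15],0],[0,[0,0,0.3],0],[0,[0.005,0,0.45],0],[0,[0.005,0,0.6],0],[0,[0.005,0,0.75],0],[0,[0.005,0,0.85],0],[0,[0.005,0,0.95],0],[0,[0.005,0,1],0]]'; $P '[[0,[0,0,0.08],0],[0,[0,0,0.16],0],[0,[0,0,0.22],0],[0,[0,0,0.23],0],[0,[0,0,0.23],0],[0.5,[0,0,0.23],0],[0.5,[0,0,0.23],0],[0.5,[0,0,0.23],0],[0.5,[0,0,0.23],0]]'
python3 - <<'E'
from h import *
plan(.38,-.08,.25,-.052)
E
```

```text
time: 6.85
tool_pos: [0.6399, 0.2094, 0.131]
tool_rot: [0.0, 1.0, -0.026, -0.001]
contact_force: [-0.4, 0.5, -1.8]
gripper_width: 0.256
grasp_force: 59.7
time: 7.75
tool_pos: [0.6407, 0.2095, 0.1057]
tool_rot: [-0.0, 1.0, -0.026, 0.0]
contact_force: [0.2, 0.1, 0.2]
gripper_width: 0.502
grasp_force: 0.0
t 7.8 pos [0.6407 0.2095 0.1057] yaw -0.052 -> d [-2.043  2.522 -1.205] roll 0.0
```

```bash
P="python3 -m pendant"; $P '[[0.5,[0,0,-0.3],0],[0.5,[0,0,-0.6],0],[0.5,[0,0,-1],0],[0.5,[0,0,-1],0]]'>/dev/null; for i in 1; do $P '[[0.5,[-0.35,0.2,0],0],[0.5,[-0.7,0.4,0],0],[0.5,[-1,0.6,0],0],[0.5,[-1,0.6,0],0]]' >/dev/null; done;  $P '[[0.5,[-0.35,0.2,0],0],[0.5,[-0.7,0.4,0],0],[0.5,[-1.0,0.6,0],0],[0.5,[-1.0,0.6,0],0],[0.5,[-1.0,0.6,0],0],[0.5,[-1.0,0.6,0],0],[0.5,[-1.0,0.6,0],0]]'
python3 - <<'E'
from h import *
f=grab("wrist","w5"); np.save("w5.npy",f,allow_pickle=True); plan(.388,.078,.095,-.052)
E
```

```text
time: 9.25
tool_pos: [0.3943, 0.0785, 0.2256]
tool_rot: [-0.0, 1.0, -0.026, 0.0]
contact_force: [0.3, -0.7, -0.7]
gripper_width: 0.495
grasp_force: 0.0
t 9.3 pos [0.3942 0.0785 0.2254] yaw -0.051 -> d [-0.051  0.007  1.087] roll 0.0
```

View pics/w5.png

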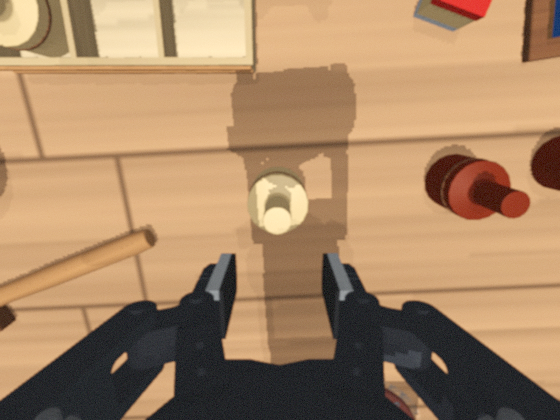

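```bash
python3 - <<'E'
from h import *
f=np.load("w5.npy",allow_pickle=True).item()
p=ray(f,278,219,.106); print(p, "dark1",ray(f,514,202,.106)); plan(p[0],p[1],.0955,-.052)
E
```

```text
[0.3861762  0.07860821 0.106     ] dark1 [ 0.39079762 -0.11423553  0.106     ]
t 9.3 pos [0.3942 0.0785 0.2254] yaw -0.051 -> d [-0.066  0.003  1.082] roll 0.0
```

```bash
P="python3 -m pendant"; $P '[[0.5,[-0.066,0,0.3],0],[0.5,[-0.066,0,0.6],0],[0.5,[-0.066,0,0.9],0],[0.5,[-0.066,0,1],0],[0.5,[-0.066,0,1],0]]'>/dev/null; $P '[[0.5,[0,0,0.08],0],[0.5,[0,0,0.08],0],[0.5,[0,0,0.08],0],[0,[0,0,0.08],0],[0,[0,0,0.08],0],[0,[0,0,0.08],0],[0,[0,0,0.08],0]]'; $P '[[0,[0,0,-0.2],0],[0,[0,0,-0.5],0],[0,[0,0,-0.8],0],[0,[0,0,-1],0]]'>/dev/null;$P '[[0,[0.1,0,-0.2],0],[0,[0.4,-0.1,-0.3],0],[0,[0.8,-0.26,-0.3],0],[0,[1,-0.26,-0.3],0]]'>/dev/null;$P '[[0,[0.3,-0.1,0],0],[0,[0.7,-0.2,0],0],[0,[1,-0.27,0],0],[0,[1.0,-0.27,0],0],[0,[1.0,-0.27,0],0],[0,[1.0,-0.27,0],0]]'
python3 - <<'E'
from h import *
plan(.636,.131,.105,-.052)
E
```

```text
time: 10.5
tool_pos: [0.3861, 0.0787, 0.0966]
tool_rot: [-0.0, 1.0, -0.026, 0.001]
contact_force: [0.3, 1.3, 5.4]
gripper_width: 0.262
grasp_force: 58.6
time: 11.9
tool_pos: [0.6273, 0.1294, 0.2508]
tool_rot: [0.0, 1.0, -0.026, -0.001]
contact_force: [0.1, 0.1, -1.9]
gripper_width: 0.266
grasp_force: 59.4
t 11.9 pos [0.6273 0.1294 0.2508] yaw -0.052 -> d [ 0.074 -0.017  1.215] roll -0.0
```

```bash
P="python3 -m pendant"; $P '[[0,[0.075,-0.015,0],0],[0,[0.075,-0.015,0.2],0],[0,[0.075,-0.015,0.4],0],[0,[0.075,-0.015,0.6],0],[0,[0.075,-0.015,0.75],0],[0,[0.075,-0.015,0.85],0],[0,[0.075,-0.015,0.95],0],[0,[0.075,-0.015,1],0]]'; $P '[[0,[0,0,0.08],0],[0,[0,0,0.15],0],[0,[0,0,0.21],0],[0,[0,0,0.215],0],[0,[0,0,0.215],0],[0.5,[0,0,0.215],0],[0.5,[0,0,0.215],0],[0.5,[0,0,0.215],0],[0.5,[0,0,0.215],0]]'
$P '[[0.5,[0,0,-0.3],0],[0.5,[0,0,-0.6],0],[0.5,[0,0,-1],0],[0.5,[0,0,-1],0]]'>/dev/null
$P '[[0.5,[-0.2,0.25,0],0],[0.5,[-0.45,0.5,0],0],[0.5,[-0.64,0.715,0],0],[0.5,[-0.64,0.715,0],0]]' >/dev/null;$P '[[0.5,[-0.2,0.25,0],0],[0.5,[-0.45,0.5,0],0],[0.5,[-0.64,0.715,0],0],[0.5,[-0.64,0.715,0],0]]' >/dev/null;$P '[[0.5,[-0.2,0.25,0],0],[0.5,[-0.45,0.5,0],0],[0.5,[-0.6,0.715,0],0],[0.5,[-0.6,0.715,0],0],[0.5,[-0.6,0.715,0],0],[0.5,[-0.6,0.715,0],0],[0.5,[-0.6,0.715,0],0]]' 
python3 - <<'E'
from h import *
f=grab("wrist","w6"); np.save("w6.npy",f,allow_pickle=True); plan(.3908,-.1142,.0955,-.052)
E
```

```text
time: 12.7
tool_pos: [0.6373, 0.1309, 0.1309]
tool_rot: [0.0, 1.0, -0.026, -0.0]
contact_force: [0.4, -0.4, -1.6]
gripper_width: 0.26
grasp_force: 59.3
time: 13.6
tool_pos: [0.6377, 0.1309, 0.1063]
tool_rot: [-0.0, 1.0, -0.026, 0.0]
contact_force: [0.3, -0.5, -0.1]
gripper_width: 0.503
grasp_force: 0.0
time: 15.5
tool_pos: [0.3994, -0.1137, 0.2258]
tool_rot: [-0.0, 1.0, -0.025, -0.0]
contact_force: [0.1, 0.2, 0.2]
gripper_width: 0.501
grasp_force: 0.0
t 15.6 pos [ 0.3993 -0.1137  0.2258] yaw -0.050 -> d [-0.071  0.008  1.085] roll 0.001
```

View pics/w6.png

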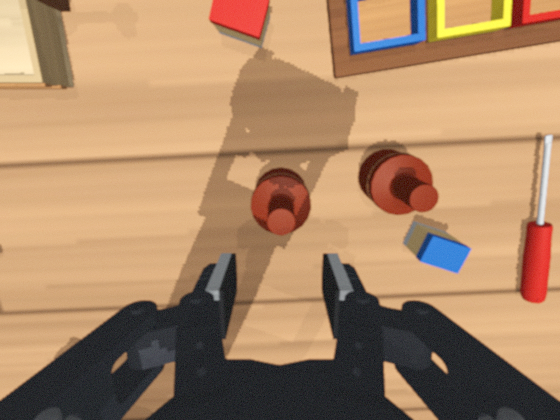

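```bash
python3 - <<'E'
from h import *
f=np.load("w6.npy",allow_pickle=True).item()
p=ray(f,281,220,.106); print(p, "dark2",ray(f,423,196,.106)); plan(p[0],p[1],.0955,-.052)
for c in C:
    for a,p,r in blobs(f,*C[c],amin=80): print(c,a,np.round(r[0],1),np.round(r[1],1),np.round(ray(f,*r[0],.05)[:2],3))
E
```

```text
[ 0.39022061 -0.11598444  0.106     ] dark2 [ 0.40491355 -0.23195823  0.106     ]
t 15.6 pos [ 0.3993 -0.1137  0.2258] yaw -0.050 -> d [-0.075  0.023  1.085] roll 0.001
red 347 [536.   12.5] [25. 46.] [ 0.546 -0.34 ]
red 987 [535.8 261.9] [24.7 78.6] [ 0.31  -0.384]
yellow 873 [470.  20.] [40. 82.] [ 0.543 -0.285]
blue 110 [350.   21.1] [42.2  3.2] [ 0.547 -0.183]
blue 153 [414.   17.5] [35.  6.] [ 0.547 -0.237]
```

```bash
P="python3 -m pendant"; $P '[[0.5,[-0.075,0.023,0.3],0],[0.5,[-0.075,0.023,0.6],0],[0.5,[-0.075,0.023,0.9],0],[0.5,[-0.075,0.023,1],0],[0.5,[-0.075,0.023,1],0]]'>/dev/null; $P '[[0.5,[0,0,0.085],0],[0.5,[0,0,0.085],0],[0.5,[0,0,0.085],0],[0,[0,0,0.085],0],[0,[0,0,0.085],0],[0,[0,0,0.085],0],[0,[0,0,0.085],0]]'; $P '[[0,[0,0,-0.2],0],[0,[0,0,-0.5],0],[0,[0,0,-0.8],0],[0,[0,0,-1],0]]'>/dev/null;$P '[[0,[0.1,-0.1,-0.2],0],[0,[0.2,-0.3,-0.3],0],[0,[0.42,-0.7,-0.3],0],[0,[0.42,-0.72,-0.3],0]]'>/dev/null;$P '[[0,[0.1,-0.3,0],0],[0,[0.3,-0.6,0],0],[0,[0.42,-0.72,0],0],[0,[0.42,-0.72,0],0]]'>/dev/null; $P '[[0,[0.1,-0.3,0],0],[0,[0.3,-0.6,0],0],[0,[0.43,-0.72,0],0],[0,[0.43,-0.72,0],0],[0,[0.43,-0.72,0],0],[0,[0.43,-0.72,0],0],[0,[0.43,-0.72,0],0]]'
python3 - <<'E'
from h import *
plan(.556,.135,.105,-.052)
E
```

```text
time: 16.75
tool_pos: [0.3903, -0.117, 0.0966]
tool_rot: [0.0, 1.0, -0.026, 0.001]
contact_force: [0.5, 1.4, 4.3]
gripper_width: 0.263
grasp_force: 58.6
time: 18.65
tool_pos: [0.5547, 0.1332, 0.2515]
tool_rot: [0.0, 1.0, -0.027, -0.0]
contact_force: [-0.3, 0.2, -1.2]
gripper_width: 0.259
grasp_force: 59.9
t 18.6 pos [0.5547 0.1332 0.2515] yaw -0.053 -> d [ 0.011 -0.016  1.221] roll -0.0
```

```bash
P="python3 -m pendant"; $P '[[0,[0.011,-0.016,0],0],[0,[0.011,-0.016,0.2],0],[0,[0.011,-0.016,0.4],0],[0,[0.011,-0.016,0.6],0],[0,[0.011,-0.016,0.75],0],[0,[0.011,-0.016,0.85],0],[0,[0.011,-0.016,0.95],0],[0,[0.011,-0.016,1],0]]'; $P '[[0,[0,0,0.08],0],[0,[0,0,0.15],0],[0,[0,0,0.21],0],[0,[0,0,0.22],0],[0,[0,0,0.22],0],[0.5,[0,0,0.22],0],[0.5,[0,0,0.22],0],[0.5,[0,0,0.22],0],[0.5,[0,0,0.22],0]]'
$P '[[0.5,[0,0,-0.3],0],[0.5,[0,0,-0.6],0],[0.5,[0,0,-1],0],[0.5,[0,0,-1],0]]'>/dev/null
$P '[[0.5,[-0.1,0.25,0],0],[0.5,[-0.2,0.5,0],0],[0.5,[-0.275,0.78,0],0],[0.5,[-0.275,0.78,0],0]]' >/dev/null;$P '[[0.5,[-0.1,0.25,0],0],[0.5,[-0.2,0.5,0],0],[0.5,[-0.275,0.78,0],0],[0.5,[-0.275,0.78,0],0]]' >/dev/null;$P '[[0.5,[-0.1,0.25,0],0],[0.5,[-0.2,0.5,0],0],[0.5,[-0.275,0.78,0],0],[0.5,[-0.275,0.78,0],0]]' >/dev/null;$P '[[0.5,[-0.1,0.25,0],0],[0.5,[-0.2,0.5,0],0],[0.5,[-0.21,0.78,0],0],[0.5,[-0.21,0.78,0],0],[0.5,[-0.21,0.78,0],0],[0.5,[-0.21,0.78,0],0],[0.5,[-0.21,0.78,0],0]]' 
python3 - <<'E'
from h import *
f=grab("wrist","w7"); np.save("w7.npy",f,allow_pickle=True); plan(.405,-.232,.0955,-.052)
i=f["img"]; h=cv2.cvtColor(i,cv2.COLOR_RGB2HSV)
print(h[222,265:295,1].tolist(),h[222,265:295,2].tolist())
g=cv2.medianBlur(cv2.cvtColor(i,cv2.COLOR_RGB2GRAY),3)[150:250,220:340]
print(cv2.HoughCircles(g,cv2.HOUGH_GRADIENT,1,15,param1=60,param2=8,minRadius=10,maxRadius=17))
for a,p,r in blobs(f,(0,120,40),(7,255,255),amin=300): print(a,np.round(p,1),np.round(r[1],1))
E
```

```text
time: 19.45
tool_pos: [0.5565, 0.136, 0.1308]
tool_rot: [0.0, 1.0, -0.026, -0.0]
contact_force: [-0.4, 0.9, -1.0]
gripper_width: 0.263
grasp_force: 59.9
time: 20.35
tool_pos: [0.5569, 0.1361, 0.1055]
tool_rot: [-0.0, 1.0, -0.026, 0.0]
contact_force: [-0.1, -0.2, 0.7]
gripper_width: 0.503
grasp_force: 0.0
time: 22.65
tool_pos: [0.4137, -0.2301, 0.2251]
tool_rot: [-0.0, 1.0, -0.025, 0.0]
contact_force: [0.1, 0.2, -0.7]
gripper_width: 0.501
grasp_force: 0.0
t 22.7 pos [ 0.4136 -0.2302  0.2251] yaw -0.050 -> d [-0.071  0.019  1.08 ] roll 0.001
[190, 188, 187, 192, 178, 185, 177, 167, 178, 181, 174, 175, 176, 183, 168, 174, 164, 167, 172, 173, 186, 170, 185, 194, 180, 179, 165, 198, 194, 178] [150, 152, 149, 153, 166, 168, 169, 171, 168, 169, 171, 169, 170, 167, 173, 170, 173, 173, 172, 167, 148, 129, 116, 113, 119, 120, 122, 116, 117, 119]
[[[62.5 71.5 12.9]
  [60.5 55.5 12.7]
  [67.5 36.5 16.4]
  [35.5 25.5 13. ]
  [50.5 33.5 11.8]
  [84.5 14.5 11.6]
  [48.5  4.5 11.8]]]
1749 [421.2  27.1] [51. 80.]
2265 [107.1  35. ] [66.7 37.6]
2693 [280.8 202.4] [63.4 58.2]
1554 [437.2 275.1] [78. 22.]
362 [140.7 410.9] [38. 18.]
```

View pics/w7.png

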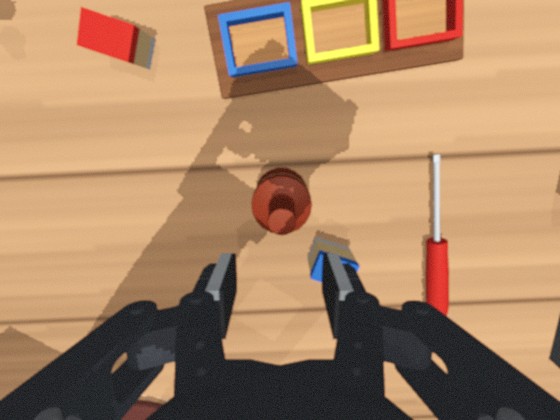

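```bash
P="python3 -m pendant"; python3 - <<'E'
from h import *
f=np.load("w7.npy",allow_pickle=True).item();p=ray(f,282.5,221.5,.106);print(p);plan(p[0],p[1],.0955,-.052)
E
$P '[[0.5,[-0.075,0.03,0.3],0],[0.5,[-0.075,0.03,0.6],0],[0.5,[-0.075,0.03,0.9],0],[0.5,[-0.075,0.03,1],0],[0.5,[-0.075,0.03,1],0]]'>/dev/null; $P '[[0.5,[0,0,0.08],0],[0.5,[0,0,0.08],0],[0.5,[0,0,0.08],0],[0,[0,0,0.08],0],[0,[0,0,0.08],0],[0,[0,0,0.08],0],[0,[0,0,0.08],0]]'; $P '[[0,[0,0,-0.2],0],[0,[0,0,-0.5],0],[0,[0,0,-0.8],0],[0,[0,0,-1],0]]'>/dev/null;$P '[[0,[0.1,-0.1,-0.2],0],[0,[0.2,-0.4,-0.3],0],[0,[0.27,-0.8,-0.3],0],[0,[0.277,-0.943,-0.3],0]]'>/dev/null;$P '[[0,[0.1,-0.3,0],0],[0,[0.2,-0.6,0],0],[0,[0.277,-0.943,0],0],[0,[0.277,-0.943,0],0]]'>/dev/null; $P '[[0,[0.1,-0.3,0],0],[0,[0.2,-0.6,0],0],[0,[0.277,-0.943,0],0],[0,[0.277,-0.943,0],0]]'>/dev/null; $P '[[0,[0.1,-0.3,0],0],[0,[0.2,-0.6,0],0],[0,[0.277,-0.943,0],0],[0,[0.277,-0.943,0],0],[0,[0.277,-0.943,0],0],[0,[0.277,-0.943,0],0],[0,[0.277,-0.943,0],0]]'
python3 - <<'E'
from h import *
plan(.560,.213,.105,-.052)
E
```

```text
[ 0.40337216 -0.23360426  0.106     ]
t 22.7 pos [ 0.4136 -0.2302  0.2251] yaw -0.050 -> d [-0.084  0.033  1.08 ] roll 0.001
time: 23.9
tool_pos: [0.4046, -0.2349, 0.0965]
tool_rot: [0.0, 1.0, -0.026, 0.001]
contact_force: [-0.2, 0.8, 4.1]
gripper_width: 0.258
grasp_force: 58.6
time: 26.2
tool_pos: [0.5602, 0.2093, 0.2514]
tool_rot: [0.0, 1.0, -0.027, -0.0]
contact_force: [0.5, 0.2, -1.3]
gripper_width: 0.259
grasp_force: 60.3
t 26.2 pos [0.5602 0.2093 0.2514] yaw -0.054 -> d [-0.003 -0.031  1.22 ] roll -0.001
```

```bash
P="python3 -m pendant"; $P '[[0,[0,-0.031,0],0],[0,[0,-0.031,0.2],0],[0,[0,-0.031,0.4],0],[0,[0,-0.031,0.6],0],[0,[0,-0.031,0.75],0],[0,[0,-0.031,0.85],0],[0,[0,-0.031,0.95],0],[0,[0,-0.031,1],0]]'; $P '[[0,[0,0,0.08],0],[0,[0,0,0.15],0],[0,[0,0,0.21],0],[0,[0,0,0.22],0],[0,[0,0,0.22],0],[0.5,[0,0,0.22],0],[0.5,[0,0,0.22],0],[0.5,[0,0,0.22],0],[0.5,[0,0,0.22],0]]'
$P '[[0.5,[0,0,-0.3],0],[0.5,[0,0,-0.6],0],[0.5,[0,0,-1],0],[0.5,[0,0,-1],0]]'>/dev/null
$P '[[0.5,[-0.1,0.1,-0.3],0],[0.5,[-0.3,0.3,-0.6],0],[0.5,[-0.4,0.7,-1],0],[0.5,[-0.4,0.8,-1],0],[0.5,[-0.4,0.8,-1],0],[0.5,[-0.4,0.8,-1],0],[0.5,[-0.4,0.8,-1],0],[0.5,[-0.4,0.8,-1],0]]'
python3 - <<'E'
from h import *
f=grab("wrist","w8"); np.save("w8.npy",f,allow_pickle=True); plan(.5909,.0343,.25,-.052)
for c in C:
    for a,p,r in blobs(f,*C[c],amin=60): print(c,a,np.round(p,1),np.round(r[0],1),np.round(r[1],1),np.round(ray(f,*p,.05)[:2],4),"z.122",np.round(ray(f,*p,.122)[:2],3))
E
```

```text
time: 27.0
tool_pos: [0.5603, 0.2142, 0.1308]
tool_rot: [0.0, 1.0, -0.026, -0.0]
contact_force: [-0.6, -0.0, -1.1]
gripper_width: 0.265
grasp_force: 60.3
time: 27.9
tool_pos: [0.5607, 0.2144, 0.1055]
tool_rot: [-0.0, 1.0, -0.026, 0.0]
contact_force: [0.1, 0.7, -0.4]
gripper_width: 0.5
grasp_force: 0.0
time: 29.1
tool_pos: [0.5073, 0.1217, 0.3434]
tool_rot: [0.0, 1.0, -0.025, -0.001]
contact_force: [0.1, 0.1, -0.6]
gripper_width: 0.501
grasp_force: 0.0
t 29.1 pos [0.5073 0.1217 0.3436] yaw -0.051 -> d [0.735 0.692 0.778] roll 0.0
yellow 312 [446.6  28.4] [444.5  30.5] [24.7 28.9] [ 0.6691 -0.0882] z.122 [ 0.654 -0.053]
yellow 94 [421.8  45.7] [421.4  45.7] [24.3  6.6] [ 0.6519 -0.0602] z.122 [ 0.64 -0.03]
blue 198 [545.9 120.5] [545.  121.1] [12.9 33.7] [ 0.5561 -0.2278] z.122 [ 0.561 -0.168]
blue 204 [502.9 124.7] [503.1 123.4] [12.9 39. ] [ 0.5537 -0.173 ] z.122 [ 0.559 -0.123]
blue 88 [541.5 271.5] [544.1 270.5] [13.2 26.8] [ 0.3363 -0.2651] z.122 [ 0.379 -0.199]
```

View pics/w8.png

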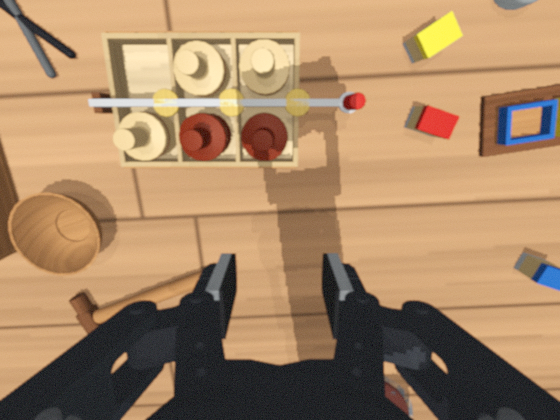

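```bash
P="python3 -m pendant"; python3 - <<'E'
from h import *
f=np.load("w8.npy",allow_pickle=True).item();print(ray(f,358,100.5,.122))
E
$P '[[0.5,[0.2,0.2,0.2],0],[0.5,[0.5,0.4,0.5],0],[0.5,[0.72,0.692,0.9],0],[0.5,[0.72,0.692,0.9],0],[0.5,[0.72,0.692,0.9],0],[0.5,[0.72,0.692,0.9],0],[0.5,[0.72,0.692,0.9],0],[0.5,[0.72,0.692,0.9],0]]'
python3 - <<'E'
from h import *
f=grab("wrist","w9"); np.save("w9.npy",f,allow_pickle=True); 
for a,p,r in blobs(f,*C["red"],amin=60): print(a,np.round(p,1),np.round(r[0],1),np.round(r[1],1),"z.122",np.round(ray(f,*r[0],.122)[:2],3))
plan(.5909,.0343,.105,-.052)
E
```

```text
[0.59110804 0.03297251 0.122     ]
time: 29.95
tool_pos: [0.5901, 0.0346, 0.2397]
tool_rot: [-0.0, 1.0, -0.025, 0.002]
contact_force: [-0.1, -0.2, 0.1]
gripper_width: 0.499
grasp_force: 0.0
64 [376.6 205.1] [377.4 204.5] [ 7.1 26.5] z.122 [ 0.591 -0.046]
112 [278.9 205.1] [279.8 204.7] [18.5 12.2] z.122 [0.595 0.032]
173 [404. 219.] [405.3 220.2] [16.6 33. ] z.122 [ 0.577 -0.07 ]
t 30.0 pos [0.59   0.0344 0.2394] yaw -0.051 -> d [4.00e-03 1.00e-03 1.12e+00] roll 0.0
```

```bash
P="python3 -m pendant"; 
$P '[[0.5,[0.008,0.01,0.3],0],[0.5,[0.008,0.01,0.6],0],[0.5,[0.008,0.01,0.8],0],[0.5,[0.008,0.01,1],0],[0.5,[0.008,0.01,1],0],[0.5,[0.008,0.01,1],0]]' >/dev/null
$P '[[0.5,[0,0,0.06],0],[0.5,[0,0,0.115],0],[0.5,[0,0,0.115],0],[0.5,[0,0,0.115],0],[0,[0,0,0.115],0],[0,[0,0,0.115],0],[0,[0,0,0.115],0],[0,[0,0,0.115],0]]'
python3 - <<'E'
from h import *
s=manip.state(); p=s["tool_pos"]; plan(p[0]+.039*np.sin(.052),p[1]+.039*np.cos(.052),p[2],-.052)
E
```

```text
time: 31.4
tool_pos: [0.5908, 0.0344, 0.1041]
tool_rot: [-0.002, 1.0, -0.026, 0.0]
contact_force: [-0.2, 7.6, 0.7]
gripper_width: 0.192
grasp_force: 58.5
t 31.4 pos [0.5908 0.0344 0.1041] yaw -0.052 -> d [ 0.    -0.325  0.001] roll 0.0
```

```bash
P="python3 -m pendant"; 
$P '[[0,[0,-0.06,0],0],[0,[0,-0.12,0],0],[0,[0,-0.18,0],0],[0,[0,-0.24,0],0],[0,[0,-0.28,0],0],[0,[0,-0.31,0],0],[0,[0,-0.325,0],0],[0,[0,-0.335,0],0],[0,[0,-0.335,0],0]]'
```

```text
time: 32.3
tool_pos: [0.5928, 0.073, 0.104]
tool_rot: [-0.0, 1.0, -0.026, 0.0]
contact_force: [-2.8, -0.4, 5.3]
gripper_width: 0.19
grasp_force: 59.0
```

```bash
P="python3 -m pendant"; 
$P '[[0,[0,-0.01,0],0],[0,[0,-0.02,0],0],[0,[0,-0.02,0],0],[0,[0,-0.02,0],0]]'; $P '[[0,[0,-0.012,0],0],[0,[0,-0.025,0],0],[0,[0,-0.025,0],0],[0,[0,-0.025,0],0]]'
```

```text
time: 32.7
tool_pos: [0.5928, 0.0735, 0.104]
tool_rot: [0.002, 1.0, -0.026, -0.0]
contact_force: [-4.2, -8.3, 5.6]
gripper_width: 0.193
grasp_force: 59.3
time: 33.1
tool_pos: [0.5928, 0.0736, 0.1041]
tool_rot: [0.005, 1.0, -0.026, -0.0]
contact_force: [-5.2, -19.0, 7.3]
gripper_width: 0.192
grasp_force: 60.1
```

```bash
P="python3 -m pendant"; 
$P '[[0,[0,0.03,0],0],[0.5,[0,0.03,0],0],[0.5,[0,0.03,0],0],[0.5,[0,0.02,0],0],[0.5,[0,0.02,0],0],[0.5,[0,0.02,-0.2],0],[0.5,[0,0.02,-0.5],0],[0.5,[0,0.02,-0.9],0],[0.5,[0,0.02,-0.9],0]]'
$P '[[0.5,[-0.2,0.3,-0.3],0],[0.5,[-0.3,0.6,-0.45],0],[0.5,[-0.33,1,-0.45],0],[0.5,[-0.33,1,-0.45],0]]'>/dev/null
$P '[[0.5,[-0.2,0.3,-0.3],0],[0.5,[-0.3,0.6,-0.45],0],[0.5,[-0.33,1,-0.45],0],[0.5,[-0.33,1,-0.45],0],[0.5,[-0.33,1,-0.45],0],[0.5,[-0.33,1,-0.45],0],[0.5,[-0.33,1,-0.45],0],[0.5,[-0.33,1,-0.45],0]]'
cat >> h.py <<'E'
def rects(f,c,z,amin=60):
    """top-face rectangles of a colour: centre, sides, yaw of the short side (world)"""
    hsv=cv2.cvtColor(np.ascontiguousarray(f["img"]),cv2.COLOR_RGB2HSV); m=cv2.inRange(hsv,np.array(C[c][0]),np.array(C[c][1]))
    for k in cv2.findContours(m,cv2.RETR_EXTERNAL,cv2.CHAIN_APPROX_NONE)[0]:
        if cv2.contourArea(k)<amin: continue
        w=np.array([ray(f,*p,z)[:2]*1000 for p in k[:,0].astype(float)],np.float32)
        (x,y),(a,b),t=cv2.minAreaRect(w); yaw=np.radians(t if a<b else t+90); yaw=(yaw+np.pi/2)%np.pi-np.pi/2
        print(c,"c %.1f %.1f sides %.1f %.1f yaw %.3f"%(x,y,min(a,b),max(a,b),yaw),"px",np.round(k[:,0].mean(0)))
E
python3 - <<'E'
from h import *
f=grab("wrist","w10"); np.save("w10.npy",f,allow_pickle=True); plan(.5,-.18,.33,-.052)
t=grab("top"); np.save("t10.npy",t,allow_pickle=True)
for n,g in(("wrist",f),("top",t)):
    print(n)
    for c in C: rects(g,c,.05); rects(g,c,.036)
E
```

```text
time: 34.0
tool_pos: [0.5969, 0.0759, 0.2202]
tool_rot: [-0.0, 1.0, -0.026, 0.007]
contact_force: [1.4, -0.5, 0.5]
gripper_width: 0.499
grasp_force: 0.0
time: 35.2
tool_pos: [0.5014, -0.1589, 0.3189]
tool_rot: [-0.0, 1.0, -0.025, -0.0]
contact_force: [0.7, -0.2, -0.9]
gripper_width: 0.499
grasp_force: 0.0
t 35.2 pos [ 0.5014 -0.1591  0.3191] yaw -0.050 -> d [-0.003  0.175 -0.091] roll 0.001
wrist
red c 315.8 -394.1 sides 21.7 90.8 yaw -1.457 px [448. 293.]
red c 593.6 109.6 sides 18.5 44.8 yaw -0.298 px [ 49. 110.]
red c 572.6 -383.7 sides 13.3 44.1 yaw -1.456 px [463. 107.]
red c 306.5 -402.3 sides 22.5 94.1 yaw -1.457 px [448. 293.]
red c 594.3 119.3 sides 19.1 46.4 yaw -0.298 px [ 49. 110.]
red c 572.5 -391.5 sides 13.7 45.6 yaw -1.456 px [463. 107.]
yellow c 556.7 -307.9 sides 25.4 47.9 yaw 0.987 px [397. 125.]
yellow c 556.0 -313.0 sides 26.3 49.6 yaw 0.987 px [397. 125.]
top
red c 292.8 -402.1 sides 23.0 94.4 yaw -1.459 px [412. 295.]
red c 560.9 -84.9 sides 28.7 41.3 yaw -0.349 px [309. 207.]
red c 571.0 -362.1 sides 47.2 65.6 yaw 0.012 px [400. 202.]
red c 291.3 -406.4 sides 23.2 95.3 yaw -1.459 px [412. 295.]
red c 562.1 -86.0 sides 28.9 41.7 yaw -0.349 px [309. 207.]
red c 572.3 -366.0 sides 47.6 66.3 yaw 0.012 px [400. 202.]
yellow c 661.3 -76.8 sides 32.9 47.6 yaw 0.535 px [307. 175.]
yellow c 663.6 -77.8 sides 33.2 48.1 yaw 0.535 px [307. 175.]
blue c 733.6 -628.3 sides 85.2 90.5 yaw 0.390 px [481. 155.]
blue c 736.6 -634.9 sides 86.0 91.4 yaw 0.390 px [481. 155.]
```

View pics/w10.png

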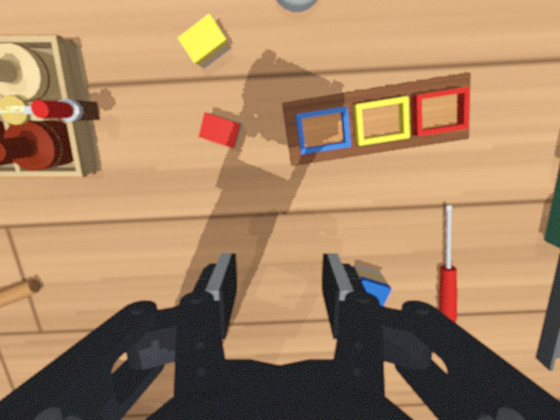

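```bash
cat >> h.py <<'E'
C={"red":((0,185,90),(7,255,255)),"yellow":((25,170,90),(34,255,255)),"blue":((103,150,60),(125,255,255))}
E
python3 - <<'E'
from h import *
f=np.load("w10.npy",allow_pickle=True).item()
h=cv2.cvtColor(f["img"],cv2.COLOR_RGB2HSV)
for u,v in [(218,130),(210,135),(228,125),(203,39),(195,45),(376,292),(300,130),(360,130),(420,120),(380,138),(440,130),(325,152)]: print(u,v,h[v,u])
for c in C: rects(f,c,.05);print("   .036");rects(f,c,.036)
E
```

```text
218 130 [  1 182 237]
210 135 [  3 197 234]
228 125 [  2 186 236]
203 39 [ 29 161 255]
195 45 [ 29 162 255]
376 292 [106 184 214]
300 130 [108 176 171]
360 130 [ 30 151 255]
420 120 [  2 197 231]
380 138 [ 30 157 255]
440 130 [  2 198 231]
325 152 [ 10 127 149]
red c 314.9 -394.2 sides 24.6 96.2 yaw -1.456 px [448. 292.]
red c 547.9 184.5 sides 6.1 23.4 yaw 1.265 px [  2. 152.]
red c 554.0 147.2 sides 58.2 59.1 yaw 0.091 px [ 32. 145.]
red c 561.7 -89.8 sides 29.0 43.0 yaw -0.360 px [219. 130.]
red c 595.8 109.4 sides 20.3 46.4 yaw -0.157 px [ 51. 109.]
red c 569.8 -357.8 sides 49.1 67.6 yaw 0.107 px [440. 111.]
   .036
red c 305.6 -402.4 sides 25.4 99.6 yaw -1.456 px [448. 292.]
red c 546.9 196.8 sides 6.3 24.2 yaw 1.265 px [  2. 152.]
red c 553.2 158.2 sides 60.3 61.2 yaw 0.091 px [ 32. 145.]
red c 561.2 -87.2 sides 30.1 44.5 yaw -0.360 px [219. 130.]
red c 596.5 119.1 sides 21.0 48.1 yaw -0.157 px [ 51. 109.]
red c 569.6 -364.8 sides 50.8 70.0 yaw 0.107 px [440. 111.]
yellow c 557.5 -307.6 sides 26.3 47.8 yaw 1.034 px [397. 124.]
yellow c 649.1 -88.6 sides 2.9 40.9 yaw 0.526 px [210.  51.]
   .036
yellow c 556.9 -312.7 sides 27.3 49.5 yaw 1.034 px [397. 124.]
yellow c 651.7 -85.9 sides 3.0 42.4 yaw 0.526 px [210.  51.]
blue c 331.1 -290.4 sides 27.4 55.2 yaw -0.822 px [375. 290.]
blue c 554.8 -216.8 sides 46.7 60.0 yaw 0.111 px [323. 130.]
   .036
blue c 322.4 -294.9 sides 28.4 57.2 yaw -0.822 px [375. 290.]
blue c 554.0 -218.7 sides 48.3 62.2 yaw 0.111 px [323. 130.]
```

```bash
cat >> h.py <<'E'
C={"red":((0,170,90),(7,255,255)),"yellow":((25,125,90),(34,255,255)),"blue":((103,150,60),(125,255,255))}
E
python3 - <<'E'
from h import *
f=np.load("w10.npy",allow_pickle=True).item();t=np.load("t10.npy",allow_pickle=True).item()
for c in C: rects(f,c,.05,120);print("   .036");rects(f,c,.036,120)
print("top"); C["blue"]=((103,120,60),(125,255,255))
for c in C: rects(t,c,.05,60);print("   .036");rects(t,c,.036,60)
plan(.50,-.09,.22,-.36)
E
```

```text
red c 315.6 -394.1 sides 24.6 97.5 yaw -1.456 px [448. 292.]
red c 553.9 147.1 sides 58.0 59.7 yaw 0.108 px [ 29. 145.]
red c 561.6 -89.5 sides 30.3 44.3 yaw -0.359 px [219. 130.]
red c 595.7 109.4 sides 20.4 46.6 yaw -0.157 px [ 51. 109.]
red c 569.4 -357.9 sides 50.4 68.4 yaw 0.098 px [440. 111.]
   .036
red c 306.3 -402.4 sides 25.4 101.0 yaw -1.456 px [448. 292.]
red c 553.1 158.1 sides 60.1 61.8 yaw 0.108 px [ 29. 145.]
red c 561.1 -86.9 sides 31.4 45.9 yaw -0.359 px [219. 130.]
red c 596.5 119.2 sides 21.2 48.3 yaw -0.157 px [ 51. 109.]
red c 569.2 -364.8 sides 52.2 70.9 yaw 0.098 px [440. 111.]
yellow c 562.1 -288.7 sides 50.8 66.7 yaw 0.102 px [382. 120.]
yellow c 662.1 -80.7 sides 33.8 46.2 yaw 0.528 px [202.  39.]
   .036
yellow c 561.7 -293.2 sides 52.6 69.0 yaw 0.102 px [382. 120.]
yellow c 665.2 -77.8 sides 35.0 47.9 yaw 0.528 px [202.  39.]
blue c 331.1 -290.4 sides 27.4 55.2 yaw -0.822 px [375. 290.]
blue c 554.8 -216.8 sides 46.7 60.0 yaw 0.111 px [323. 130.]
   .036
blue c 322.4 -294.9 sides 28.4 57.2 yaw -0.822 px [375. 290.]
blue c 554.0 -218.7 sides 48.3 62.2 yaw 
[... 283 characters left out ...]
 sides 56.8 69.5 yaw 0.089 px [400. 202.]
   .036
red c 292.0 -406.7 sides 25.5 96.9 yaw -1.478 px [412. 294.]
red c 562.4 -87.2 sides 34.1 46.2 yaw -0.370 px [309. 207.]
red c 555.2 140.9 sides 50.5 56.7 yaw 0.012 px [237. 207.]
red c 559.0 221.1 sides 53.4 53.8 yaw -1.548 px [211. 206.]
red c 569.4 -366.2 sides 57.4 70.2 yaw 0.089 px [400. 202.]
yellow c 661.9 -77.3 sides 33.9 48.2 yaw 0.479 px [307. 175.]
   .036
yellow c 664.1 -78.3 sides 34.2 48.6 yaw 0.479 px [307. 175.]
blue c 727.1 -611.3 sides 87.2 129.2 yaw 0.335 px [475. 160.]
   .036
blue c 730.1 -617.8 sides 88.1 130.5 yaw 0.335 px [475. 160.]
t 35.3 pos [ 0.5013 -0.1592  0.3192] yaw -0.051 -> d [-0.04  -0.576  0.827] roll 0.098
```

```bash
P="python3 -m pendant"; 
$P '[[0.8,[0.2,-0.2,0.3],0.04],[0.8,[0.4,-0.5,0.6],0.08],[0.8,[0.47,-0.614,0.9],0.098],[0.8,[0.47,-0.614,1],0.098],[0.8,[0.47,-0.614,1],0.098],[0.8,[0.47,-0.614,1],0.098]]'
$P '[[0.8,[0,0,0.3],0],[0.8,[0,0,0.66],0],[0.8,[0,0,0.66],0],[0.8,[0,0,0.66],0],[0.8,[0,0,0.66],0]]'
python3 - <<'E'
from h import *
plan(.5615,-.0885,.040,-.36)
f=grab("wrist","w11"); rects(f,"red",.05,100)
E
```

```text
time: 35.9
tool_pos: [0.5617, -0.0901, 0.2009]
tool_rot: [0.0, 0.984, -0.179, 0.001]
contact_force: [0.5, 0.3, 0.2]
gripper_width: 0.8
grasp_force: 0.0
time: 36.4
tool_pos: [0.5634, -0.0905, 0.1241]
tool_rot: [0.0, 0.984, -0.179, 0.003]
contact_force: [0.3, 0.8, 0.5]
gripper_width: 0.798
grasp_force: 0.0
t 36.4 pos [ 0.5634 -0.0905  0.1241] yaw -0.360 -> d [-0.025 -0.01   0.701] roll -0.0
red c 536.3 140.0 sides 19.6 57.7 yaw 0.960 px [  8. 355.]
red c 578.9 112.2 sides 16.3 33.8 yaw 0.960 px [  8. 300.]
red c 562.1 -89.0 sides 33.5 44.5 yaw -0.361 px [276. 232.]
```

```bash
P="python3 -m pendant"; 
$P '[[0.8,[-0.02,-0.005,0.3],0],[0.8,[-0.02,-0.005,0.6],0],[0.8,[-0.02,-0.005,0.7],0],[0.8,[-0.02,-0.005,0.7],0],[0.8,[-0.02,-0.005,0.7],0],[0,[-0.02,-0.005,0.7],0],[0,[-0.02,-0.005,0.7],0],[0,[-0.02,-0.005,0.7],0],[0,[-0.02,-0.005,0.7],0],[0,[-0.02,-0.005,0.7],0]]'
$P '[[0,[0,0,-0.2],0],[0,[0,0,-0.5],0],[0,[0,0,-1],0],[0,[0,0,-1],0]]'
$P '[[0,[0.1,0.2,0],0],[0,[0.3,0.5,0],0],[0,[0.43,0.9,0],0],[0,[0.43,1,0],0],[0,[0.43,1,0],0]]' >/dev/null
$P '[[0,[0.1,0.2,0],-0.04],[0,[0.3,0.5,0],-0.08],[0,[0.43,0.9,0],-0.12],[0,[0.43,1,0],-0.148],[0,[0.43,1,0],-0.148],[0,[0.43,1,0],-0.148],[0,[0.43,1,0],-0.148],[0,[0.43,1,0],-0.148]]'
python3 - <<'E'
from h import *
plan(.5695,-.3667,.060,.105)
f=grab("wrist","w12"); rects(f,"red",.036,100);rects(f,"yellow",.036,100);rects(f,"blue",.036,100); plan(.5695,-.3667,.060,.105)
E
```

```text
time: 37.45
tool_pos: [0.5612, -0.0886, 0.0387]
tool_rot: [0.0, 0.984, -0.179, 0.002]
contact_force: [-0.0, 0.2, 6.5]
gripper_width: 0.507
grasp_force: 62.7
time: 37.85
tool_pos: [0.5627, -0.089, 0.1635]
tool_rot: [0.001, 0.984, -0.179, 0.006]
contact_force: [1.2, -0.8, -0.6]
gripper_width: 0.505
grasp_force: 62.0
time: 39.15
tool_pos: [0.5717, -0.3473, 0.1561]
tool_rot: [-0.0, 0.999, 0.053, -0.0]
contact_force: [1.0, 1.2, -1.3]
gripper_width: 0.503
grasp_force: 62.2
t 39.1 pos [ 0.5717 -0.3473  0.1561] yaw 0.106 -> d [-0.035  0.159  0.8  ] roll 0.0
red c 491.2 -356.5 sides 77.7 98.0 yaw 0.106 px [279. 295.]
red c 571.1 -368.4 sides 53.7 64.5 yaw 0.092 px [306. 203.]
yellow c 563.3 -294.2 sides 52.7 65.6 yaw 0.106 px [212. 209.]
blue c 556.1 -222.5 sides 51.8 68.5 yaw 0.106 px [124. 210.]
blue c 698.1 -536.4 sides 4.2 34.3 yaw -1.208 px [557.  68.]
t 39.2 pos [ 0.5717 -0.3476  0.1562] yaw 0.106 -> d [-0.035  0.157  0.802] roll 0.0
```

```bash
python3 - <<'E'
from h import *
f=grab("wrist"); s=manip.state(); rects(f,"red",s["tool_pos"][2]+.0113,100); plan(.5707,-.368,.0570,.105)
E
```

```text
red c 574.1 -348.1 sides 35.9 45.3 yaw 0.105 px [278. 295.]
red c 610.8 -353.5 sides 24.8 29.9 yaw 0.106 px [306. 203.]
t 39.2 pos [ 0.5716 -0.3479  0.1562] yaw 0.106 -> d [-0.025  0.166  0.827] roll 0.0
```

```bash
P="python3 -m pendant"; 
$P '[[0,[-0.03,0.166,0],0],[0,[-0.03,0.166,0.2],0],[0,[-0.03,0.166,0.35],0],[0,[-0.03,0.166,0.45],0],[0,[-0.03,0.166,0.5],0],[0,[-0.03,0.166,0.5],0],[0,[-0.03,0.166,0.5],0]]'
python3 - <<'E'
from h import *
plan(.5707,-.368,.0575,.105)
E
```

```text
time: 39.95
tool_pos: [0.5702, -0.3694, 0.0967]
tool_rot: [0.0, 0.999, 0.053, 0.0]
contact_force: [-0.1, -0.5, -1.7]
gripper_width: 0.504
grasp_force: 62.2
t 40.0 pos [ 0.5702 -0.3694  0.0967] yaw 0.105 -> d [ 0.005 -0.011  0.327] roll 0.0
```

```bash
P="python3 -m pendant"; 
$P '[[0,[0.003,-0.01,0.08],0],[0,[0.003,-0.01,0.15],0],[0,[0.003,-0.01,0.2],0],[0,[0.003,-0.01,0.25],0],[0,[0.003,-0.01,0.29],0],[0,[0.003,-0.01,0.32],0],[0,[0.003,-0.01,0.325],0],[0,[0.003,-0.01,0.325],0]]'
```

```text
time: 40.75
tool_pos: [0.5701, -0.3681, 0.0572]
tool_rot: [0.0, 0.999, 0.053, 0.0]
contact_force: [-0.0, 0.1, -2.1]
gripper_width: 0.507
grasp_force: 62.3
```

```bash
P="python3 -m pendant"; 
$P '[[0.7,[0,0,0],0],[0.7,[0,0,0],0],[0.7,[0,0,0],0],[0.7,[0,0,0],0],[0.7,[0,0,-0.2],0],[0.7,[0,0,-0.5],0],[0.7,[0,0,-0.9],0],[0.7,[0,0,-0.9],0],[0.7,[0,0,-0.9],0]]'
python3 - <<'E'
from h import *
f=grab("wrist"); rects(f,"red",.068,100); rects(f,"yellow",.036,300);rects(f,"blue",.036,300)
E
$P '[[0.8,[0.1,-0.3,0],0],[0.8,[0.2,-0.6,0],0],[0.8,[0.33,-0.77,0],0],[0.8,[0.33,-0.77,0],0]]'>/dev/null
$P '[[0.8,[0.1,-0.3,0],0],[0.8,[0.2,-0.6,0],0],[0.8,[0.33,-0.77,0],0],[0.8,[0.33,-0.77,0],0]]'>/dev/null
$P '[[0.8,[0.1,-0.3,0],-0.04],[0.8,[0.2,-0.6,0],-0.08],[0.8,[0.3,-0.77,0],-0.132],[0.8,[0.3,-0.77,0],-0.132],[0.8,[0.3,-0.77,0],-0.132],[0.8,[0.3,-0.77,0],-0.132],[0.8,[0.3,-0.77,0],-0.132]]'
python3 - <<'E'
from h import *
f=grab("wrist"); rects(f,"yellow",.05,150); plan(.662,-.08,.04,.52)
E
```

```text
time: 41.65
tool_pos: [0.5711, -0.3688, 0.168]
tool_rot: [0.002, 0.999, 0.053, 0.002]
contact_force: [-0.5, -0.3, -0.7]
gripper_width: 0.701
grasp_force: 0.0
red c 578.3 -367.6 sides 49.9 57.5 yaw 0.119 px [276. 206.]
yellow c 562.8 -294.4 sides 52.7 67.5 yaw 0.104 px [190. 205.]
blue c 555.9 -223.0 sides 51.7 69.6 yaw 0.103 px [106. 204.]
blue c 703.3 -553.1 sides 32.6 75.2 yaw -1.211 px [543.  58.]
time: 43.2
tool_pos: [0.6551, -0.0818, 0.1649]
tool_rot: [0.0, 0.967, 0.256, -0.0]
contact_force: [-0.4, -0.7, -0.2]
gripper_width: 0.799
grasp_force: 0.0
yellow c 566.3 -297.2 sides 29.7 37.1 yaw -1.467 px [424. 391.]
yellow c 662.9 -79.2 sides 33.9 45.0 yaw 0.517 px [280. 201.]
t 43.2 pos [ 0.6552 -0.0815  0.165 ] yaw 0.517 -> d [0.056 0.017 1.041] roll -0.001
```

```bash
P="python3 -m pendant"; 
$P '[[0.8,[0.052,0.017,0.2],0],[0.8,[0.052,0.017,0.5],0],[0.8,[0.052,0.017,0.8],0],[0.8,[0.052,0.017,1],0],[0.8,[0.052,0.017,1],0],[0.8,[0.052,0.017,1],0]]'>/dev/null
$P '[[0.8,[0,0,0.04],0],[0.8,[0,0,0.04],0],[0,[0,0,0.04],0],[0,[0,0,0.04],0],[0,[0,0,0.04],0],[0,[0,0,0.04],0],[0,[0,0,0.04],0]]'
$P '[[0,[0,0,-0.2],0],[0,[0,0,-0.5],0],[0,[0,0,-1],0],[0,[0,0,-1],0]]'>/dev/null
$P '[[0,[-0.3,0.2,0],0],[0,[-0.6,0.4,0],0],[0,[-0.8,0.57,0],0],[0,[-0.8,0.57,0],0],[0,[-0.8,0.57,0],0]]' >/dev/null
$P '[[0,[-0.3,0.2,0],0.04],[0,[-0.6,0.4,0],0.08],[0,[-0.8,0.57,0],0.131],[0,[-0.8,0.57,0],0.131],[0,[-0.8,0.57,0],0.131],[0,[-0.8,0.57,0],0.131],[0,[-0.8,0.57,0],0.131]]'
python3 - <<'E'
from h import *
f=grab("wrist"); s=manip.state(); rects(f,"yellow",.036,100); rects(f,"yellow",s["tool_pos"][2]+.0113,100);rects(f,"red",.068,100); plan(.5625,-.2936,.0970,.105)
E
```

```text
time: 44.55
tool_pos: [0.6629, -0.079, 0.0417]
tool_rot: [0.0, 0.966, 0.257, 0.001]
contact_force: [0.3, -0.0, 5.2]
gripper_width: 0.501
grasp_force: 63.1
time: 46.15
tool_pos: [0.5639, -0.2915, 0.1601]
tool_rot: [-0.0, 0.998, 0.055, -0.0]
contact_force: [0.0, 0.4, -2.6]
gripper_width: 0.505
grasp_force: 62.6
yellow c 485.5 -300.6 sides 77.4 98.4 yaw 0.132 px [279. 290.]
yellow c 569.5 -292.8 sides 39.5 65.5 yaw 0.111 px [280. 195.]
yellow c 568.4 -291.7 sides 35.2 44.7 yaw 0.132 px [279. 290.]
yellow c 606.6 -288.1 sides 18.0 29.8 yaw 0.111 px [280. 195.]
red c 578.1 -358.8 sides 49.6 62.9 yaw 0.110 px [371. 210.]
t 46.2 pos [ 0.5638 -0.2917  0.1602] yaw 0.111 -> d [-0.013  0.015  0.526] roll 0.002
```

```bash
P="python3 -m pendant"; 
$P '[[0,[-0.025,0.015,0],0.007],[0,[-0.025,0.015,0.2],0.007],[0,[-0.025,0.015,0.35],0.007],[0,[-0.025,0.015,0.45],0.007],[0,[-0.025,0.015,0.526],0.007],[0,[-0.025,0.015,0.526],0.007],[0,[-0.025,0.015,0.526],0.007]]'
$P '[[0,[0,0,0.08],0],[0,[0,0,0.15],0],[0,[0,0,0.2],0],[0,[0,0,0.25],0],[0,[0,0,0.28],0],[0,[0,0,0.3],0],[0,[0,0,0.305],0],[0,[0,0,0.305],0]]'
```

```text
time: 46.9
tool_pos: [0.5607, -0.2953, 0.0975]
tool_rot: [0.0, 0.999, 0.043, 0.0]
contact_force: [0.5, 0.0, -1.7]
gripper_width: 0.506
grasp_force: 62.5
time: 47.7
tool_pos: [0.5606, -0.2952, 0.0608]
tool_rot: [0.0, 0.999, 0.043, 0.0]
contact_force: [0.5, 0.3, -0.9]
gripper_width: 0.502
grasp_force: 62.5
```

```bash
P="python3 -m pendant"; 
$P '[[0.7,[0,0,0],0],[0.7,[0,0,0],0],[0.7,[0,0,0],0],[0.7,[0,0,0],0],[0.7,[0,0,-0.2],0],[0.7,[0,0,-0.5],0],[0.7,[0,0,-1],0],[0.7,[0,0,-1],0],[0.7,[0,0,-1],0]]'
python3 - <<'E'
from h import *
f=np.load("w6.npy",allow_pickle=True).item(); rects(f,"blue",.05,200)
f=np.load("t10.npy",allow_pickle=True).item(); C["blue"]=((100,100,40),(128,255,255)); rects(f,"blue",.05,40)
f=grab("top"); rects(f,"blue",.05,40); plan(.33,-.285,.165,-.36)
E
```

```text
time: 48.6
tool_pos: [0.5621, -0.2962, 0.1846]
tool_rot: [0.002, 0.999, 0.043, 0.003]
contact_force: [0.6, 0.1, -0.4]
gripper_width: 0.7
grasp_force: 0.0
blue c 325.9 -284.1 sides 30.5 48.8 yaw -0.375 px [443. 253.]
blue c 545.2 -213.8 sides 41.1 64.0 yaw 0.094 px [384.  29.]
blue c 320.9 -293.0 sides 23.4 27.5 yaw 1.119 px [376. 285.]
blue c 722.3 -607.4 sides 87.5 140.7 yaw 0.470 px [473. 158.]
blue c 552.5 -213.5 sides 52.0 66.9 yaw 0.112 px [350. 210.]
blue c 725.6 -606.4 sides 88.4 139.6 yaw 0.349 px [473. 158.]
t 48.6 pos [ 0.5609 -0.2954  0.1816] yaw 0.086 -> d [-1.91  -0.252  0.135] roll 0.142
```

```bash
P="python3 -m pendant"; 
$P '[[0.8,[-0.3,-0.04,0],0],[0.8,[-0.6,-0.08,0],0],[0.8,[-0.95,-0.12,0],0],[0.8,[-0.95,-0.12,0],0]]'>/dev/null
$P '[[0.8,[-0.3,-0.04,0],0.04],[0.8,[-0.6,-0.08,0],0.08],[0.8,[-0.95,-0.12,0],0.12],[0.8,[-0.95,-0.12,0],0.147],[0.8,[-0.95,-0.12,0],0.147],[0.8,[-0.95,-0.12,0],0.147],[0.8,[-0.95,-0.12,0],0.147],[0.8,[-0.95,-0.12,0],0.147]]'
python3 - <<'E'
from h import *
f=grab("wrist"); rects(f,"blue",.05,100); plan(.326,-.284,.04,-.375)
E
```

```text
time: 49.85
tool_pos: [0.3314, -0.286, 0.1804]
tool_rot: [-0.0, 0.983, -0.186, -0.0]
contact_force: [0.0, 0.5, 0.1]
gripper_width: 0.801
grasp_force: 0.0
blue c 325.2 -286.9 sides 30.6 42.5 yaw -0.374 px [281. 212.]
blue c 517.3 -212.4 sides 13.2 40.5 yaw -0.374 px [85.  6.]
t 49.9 pos [ 0.3313 -0.286   0.1804] yaw -0.374 -> d [-4.70e-02  1.00e-03  1.17e+00] roll 0.0
```

```bash
P="python3 -m pendant"; 
$P '[[0.8,[-0.045,0.025,0.2],0],[0.8,[-0.045,0.025,0.5],0],[0.8,[-0.045,0.025,0.8],0],[0.8,[-0.045,0.025,1],0],[0.8,[-0.045,0.025,1],0],[0.8,[-0.045,0.025,1],0]]'>/dev/null
$P '[[0.8,[0,0,0.17],0],[0.8,[0,0,0.17],0],[0.8,[0,0,0.17],0],[0,[0,0,0.17],0],[0,[0,0,0.17],0],[0,[0,0,0.17],0],[0,[0,0,0.17],0],[0,[0,0,0.17],0]]'
$P '[[0,[0,0,-0.2],0],[0,[0,0,-0.5],0],[0,[0,0,-1],0],[0,[0,0,-1],0]]'>/dev/null
$P '[[0,[0.3,-0.2,0],0],[0,[0.6,-0.4,0],0],[0,[0.786,-0.613,0],0],[0,[0.786,-0.613,0],0],[0,[0.786,-0.613,0],0]]' >/dev/null
$P '[[0,[0.3,-0.2,0],-0.04],[0,[0.6,-0.4,0],-0.08],[0,[0.786,-0.613,0],-0.12],[0,[0.786,-0.613,0],-0.152],[0,[0.786,-0.613,0],-0.152],[0,[0.786,-0.613,0],-0.152],[0,[0.786,-0.613,0],-0.152]]'
python3 - <<'E'
from h import *
f=grab("wrist"); s=manip.state(); rects(f,"blue",.036,100); rects(f,"blue",s["tool_pos"][2]+.0113,100);rects(f,"yellow",.068,100); plan(.5543,-.2195,.0970,.105)
E
```

```text
time: 51.3
tool_pos: [0.3257, -0.2879, 0.042]
tool_rot: [0.001, 0.982, -0.187, 0.001]
contact_force: [-0.5, 0.6, 6.4]
gripper_width: 0.504
grasp_force: 62.7
time: 52.9
tool_pos: [0.5531, -0.2198, 0.16]
tool_rot: [-0.0, 0.999, 0.05, -0.0]
contact_force: [-0.4, -0.8, -1.6]
gripper_width: 0.504
grasp_force: 62.1
blue c 469.2 -228.7 sides 75.0 97.1 yaw 0.098 px [279. 295.]
blue c 558.4 -218.8 sides 44.7 62.7 yaw 0.099 px [277. 201.]
blue c 555.2 -220.4 sides 34.1 44.1 yaw 0.098 px [279. 295.]
blue c 595.8 -215.9 sides 20.3 28.5 yaw 0.099 px [277. 201.]
yellow c 569.1 -286.2 sides 50.0 65.6 yaw 0.099 px [370. 207.]
t 53.0 pos [ 0.5533 -0.2197  0.1601] yaw 0.099 -> d [ 0.009 -0.001  0.526] roll -0.002
```

```bash
P="python3 -m pendant"; 
$P '[[0,[0.008,0,0.1],0],[0,[0.008,0,0.2],0],[0,[0.008,0,0.35],0],[0,[0.008,0,0.45],0],[0,[0.008,0,0.526],0],[0,[0.008,0,0.526],0],[0,[0.008,0,0.526],0]]'
$P '[[0,[0,0,0.08],0],[0,[0,0,0.15],0],[0,[0,0,0.2],0],[0,[0,0,0.25],0],[0,[0,0,0.28],0],[0,[0,0,0.3],0],[0,[0,0,0.305],0],[0,[0,0,0.305],0]]'
$P '[[0.7,[0,0,0],0],[0.7,[0,0,0],0],[0.7,[0,0,0],0],[0.7,[0,0,0],0],[0.7,[0,0,-0.2],0],[0.7,[0,0,-0.5],0],[0.7,[0,0,-1],0],[0.7,[0,0,-1],0],[0.7,[0,0,-1],0]]'
$P '[[0.7,[-0.3,-0.3,-0.3],0],[0.7,[-0.5,-0.6,-0.6],0],[0.7,[-0.6,-1,-1],0],[0.7,[-0.6,-1,-1],0],[0.7,[-0.6,-1,-1],0],[0.7,[-0.6,-1,-1],0],[0.7,[-0.6,-1,-1],0],[0.7,[-0.6,-1,-1],0]]'
python3 - <<'E'
from h import *
f=grab("wrist","w13")
E
```

```text
time: 53.65
tool_pos: [0.5552, -0.2191, 0.0971]
tool_rot: [-0.0, 0.999, 0.051, -0.0]
contact_force: [0.2, 0.2, -0.1]
gripper_width: 0.501
grasp_force: 62.1
time: 54.45
tool_pos: [0.5553, -0.2191, 0.0606]
tool_rot: [0.0, 0.999, 0.051, 0.0]
contact_force: [-0.1, 0.1, -1.8]
gripper_width: 0.503
grasp_force: 62.1
time: 55.35
tool_pos: [0.5569, -0.22, 0.1843]
tool_rot: [0.002, 0.999, 0.051, 0.003]
contact_force: [-0.2, 0.2, -0.6]
gripper_width: 0.705
grasp_force: 0.0
time: 56.15
tool_pos: [0.4708, -0.1075, 0.2978]
tool_rot: [-0.001, 0.999, 0.05, -0.002]
contact_force: [-0.0, 0.4, -0.1]
gripper_width: 0.697
grasp_force: 0.0
```

View pics/w13.png

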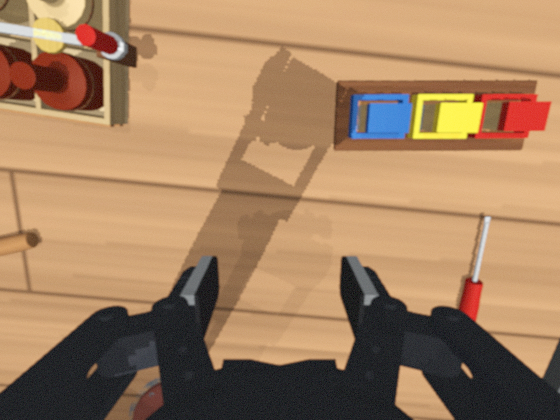

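```bash
python3 - <<'E'
from h import *
f=grab("wrist")
print("stud",ray(f,88,37,.122))
for u in (380,455,525): print(ray(f,u,116,.068))
E
```

```text
stud [0.59175835 0.06967763 0.122     ]
[ 0.55406317 -0.21082853  0.068     ]
[ 0.56228446 -0.29225648  0.068     ]
[ 0.56995442 -0.36822367  0.068     ]
```

```bash
python3 - <<'E'
from h import *
plan(.591,.034,.2,-.052)
E
```

```text
t 56.2 pos [ 0.4711 -0.1075  0.2987] yaw 0.101 -> d [ 1.116 -1.071  0.821] roll 0.049
```

```bash
P="python3 -m pendant"; 
$P '[[0,[0.3,-0.3,0],0.03],[0,[0.6,-0.6,0],0.049],[0,[0.9,-0.9,0.3],0.049],[0,[1,-1,0.6],0.049],[0,[1,-1,0.8],0.049],[0,[1,-1,0.8],0.049],[0,[1,-1,0.8],0.049],[0,[1,-1,0.8],0.049]]'
python3 - <<'E'
from h import *
plan(.591,.034,.104,-.052)
E
```

```text
time: 57.05
tool_pos: [0.5795, 0.0238, 0.2069]
tool_rot: [0.0, 1.0, -0.027, 0.002]
contact_force: [-0.4, 0.4, 0.4]
gripper_width: 0.0
grasp_force: 0.0
t 57.0 pos [0.5795 0.0238 0.2069] yaw -0.053 -> d [ 0.088 -0.09   0.858] roll -0.0
```

```bash
P="python3 -m pendant"; 
$P '[[0,[0.085,-0.06,0],0],[0,[0.085,-0.06,0.3],0],[0,[0.085,-0.06,0.6],0],[0,[0.085,-0.06,0.8],0],[0,[0.085,-0.06,0.858],0],[0,[0.085,-0.06,0.858],0],[0,[0.085,-0.06,0.858],0]]'
$P '[[0,[0,-0.03,0],0],[0,[0,-0.06,0],0],[0,[0,-0.09,0],0],[0,[0,-0.12,0],0],[0,[0,-0.14,0],0],[0,[0,-0.15,0],0],[0,[0,-0.15,0],0],[0,[0,-0.15,0],0]]'
```

```text
time: 57.75
tool_pos: [0.5907, 0.0311, 0.1039]
tool_rot: [0.0, 1.0, -0.026, 0.002]
contact_force: [0.2, -0.5, 1.0]
gripper_width: 0.002
grasp_force: 0.0
time: 58.55
tool_pos: [0.5901, 0.0489, 0.1017]
tool_rot: [0.0, 1.0, -0.026, 0.0]
contact_force: [-1.4, -2.1, 1.1]
gripper_width: -0.004
grasp_force: 1.3
```

Contact is near the expected spot; push gently until the force rises.

```bash
P="python3 -m pendant"; 
$P '[[0,[0,-0.01,0],0],[0,[0,-0.02,0],0],[0,[0,-0.02,0],0]]'; $P '[[0,[0,-0.01,0],0],[0,[0,-0.02,0],0],[0,[0,-0.02,0],0]]';$P '[[0,[0,-0.01,0],0],[0,[0,-0.02,0],0],[0,[0,-0.02,0],0]]'
```

```text
time: 58.85
tool_pos: [0.5904, 0.0501, 0.1021]
tool_rot: [0.002, 1.0, -0.026, 0.0]
contact_force: [-1.4, -7.8, 3.3]
gripper_width: 0.0
grasp_force: 3.2
time: 59.15
tool_pos: [0.5904, 0.0508, 0.1023]
tool_rot: [0.003, 1.0, -0.026, 0.0]
contact_force: [-3.7, -13.5, 4.4]
gripper_width: -0.0
grasp_force: 11.3
time: 59.45
tool_pos: [0.5905, 0.0509, 0.1024]
tool_rot: [0.006, 1.0, -0.026, -0.0]
contact_force: [-3.1, -21.7, 5.0]
gripper_width: 0.001
grasp_force: 14.9
```

```bash
P="python3 -m pendant"; 
$P '[[0,[0,0.1,0],0],[0,[0,0.2,0],0],[0,[0,0.25,0],0],[0,[0,0.25,-0.3],0],[0,[0,0.25,-0.6],0],[0,[0,0.25,-1],0],[0,[0,0.25,-1],0],[0,[0,0.25,-1],0]]'
$P '[[0,[-0.3,0.3,-0.3],0],[0,[-0.6,0.6,-0.6],0],[0,[-0.9,0.6,-0.6],0],[0,[-0.9,0.6,-0.6],0],[0,[-0.9,0.6,-0.6],0],[0,[-0.9,0.6,-0.6],0]]'
python3 - <<'E'
from h import *
f=grab("wrist"); 
C["red"]=((0,185,90),(7,255,255))
for c in C: rects(f,c,.068,250)
print("stud",[np.round(ray(f,*p,.122)[:2],3) for a,p,r in blobs(f,*C["red"],amin=60)])
print(manip.job_done())
E
```

```text
time: 60.25
tool_pos: [0.5896, 0.0266, 0.2234]
tool_rot: [-0.0, 1.0, -0.026, 0.002]
contact_force: [-1.3, -0.1, 0.5]
gripper_width: 0.002
grasp_force: 0.0
time: 60.85
tool_pos: [0.4771, -0.0395, 0.2916]
tool_rot: [-0.0, 1.0, -0.026, -0.001]
contact_force: [0.7, 0.1, -1.5]
gripper_width: 0.002
grasp_force: 0.0
red c 324.8 -366.4 sides 26.9 95.5 yaw -1.474 px [542. 286.]
red c 558.6 248.8 sides 14.7 25.2 yaw 1.261 px [  6. 122.]
red c 552.8 147.0 sides 55.5 61.8 yaw 0.136 px [105. 120.]
red c 558.1 212.6 sides 53.2 55.0 yaw -1.541 px [ 44. 120.]
red c 597.8 85.9 sides 18.1 33.4 yaw -0.396 px [151.  74.]
yellow c 561.5 -278.5 sides 47.6 84.0 yaw 0.105 px [500.  92.]
blue c 554.1 -206.2 sides 44.6 70.9 yaw 0.105 px [431. 103.]
stud [array([ 0.58 , -0.275]), array([0.591, 0.066]), array([0.558, 0.172]), array([0.554, 0.12 ]), array([ 0.547, -0.284]), array([0.558, 0.204]), array([ 0.36 , -0.316])]
the job is handed in; nothing more can be done
None
```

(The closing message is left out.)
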